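# Pack the filing kit into the desk caddy

### The job

Pack the filing kit into the desk caddy: both rolls of tape over the post, the large roll at the bottom and the small one flat on top of it, the stapler standing in the long bay and the rubber stamp upright in the short bay, each down on the bay's floor. Set the stapler and the stamp down rather than dropping them. The empty cardboard tape core, the spare wooden drawer knob and the cup do not belong: leave them where they are.

Things in the scene. Friction and masses are not known exactly. Their poses are not given: they have to be found in the camera images.
- large_roll: Large roll of white paper tape, lying flat: outer diameter 62 mm, hole 30 mm, 24 mm high. Origin: on its axis at the underside; z up along the axis. Loose.
- small_roll: Small roll of white paper tape, lying flat: outer diameter 46 mm, hole 30 mm, 18 mm high. Origin: on its axis at the underside; z up along the axis. Loose.
- stapler: Small black desk stapler standing on its base: 84 mm long (x), 28 mm wide at the base (y), 42 mm high (z). Its upper arm, from 26 to 42 mm up, is 82 mm long and 24 mm wide. Origin: centre of the underside. Loose.
- stamp: Wooden rubber stamp standing upright on its rectangular foot: foot 46 mm (x) by 30 mm (y) and 18 mm high with a dark rubber sole, a round turned handle above it, 24 mm thick between 48 and 70 mm up, 78 mm high in all. Origin: centre of the underside; z up along the handle. Loose.
- spindle: Grey caddy insert: plate 120 mm (x) by 96 mm (y), 7 mm thick, with one upright steel post at its centre for the tape rolls: 12 mm thick, its top 50 mm above the plate's top face. Fixed in the black caddy tray (rim 14 mm high) beside the other two, 100 mm apart along y, in any order. Origin: centre of the plate's underside, 5 mm above the table; z up.
- long_bay: Grey caddy insert: plate 120 mm (x) by 96 mm (y), 7 mm thick, with the longer bay, for the stapler, at its centre: inside 106 mm (x) by 50 mm (y), walls 4 mm thick, 16 mm high, open on top; its floor is the plate's top face. Fixed in the black caddy tray (rim 14 mm high) beside the other two, 100 mm apart along y, in any order. Origin: centre of the plate's underside, 5 mm above the table; z up.
- short_bay: Grey caddy insert: plate 120 mm (x) by 96 mm (y), 7 mm thick, with the shorter bay, for the stamp, at its centre: inside 66 mm (x) by 50 mm (y), walls 4 mm thick, 16 mm high, open on top; its floor is the plate's top face. Fixed in the black caddy tray (rim 14 mm high) beside the other two, 100 mm apart along y, in any order. Origin: centre of the plate's underside, 5 mm above the table; z up.
- empty_core: Look-alike, to be left: empty brown cardboard tape core, a thin-walled ring lying flat, outer diameter 36 mm, wall 3 mm, 24 mm high. Origin: on its axis at the underside. Loose.
- knob: Look-alike, to be left: a spare turned wooden drawer knob standing on its round 38 mm foot, waist 16 mm, head 28 mm, 57 mm high, of the same wood as the stamp but without a rectangular foot. Origin: centre of the underside. Loose.
- cup: Bystander, to be left: white ceramic cup, 76 mm wide at the rim, 90 mm high, standing beyond the right end of the work. Origin: centre of the underside. Loose.
Mind the look-alikes: they are no part of the job. What is shaped like the large_roll but blue or red is not meant.

How it is judged:
By the outcome, as a careful person would: the job done as asked, in the order asked, and still so for the second after the job is handed in, with the robot touching nothing.
It also fails if it takes over 96 s, if anything falls off the work surface, if the arm or the gripper's body presses on something with over 40 N, if the wrist force passes 120 N, or if a joint passes its speed limit or range.

### The arm

A 7-joint arm with a two-finger parallel gripper is mounted at the origin on the work surface. World frame = base frame: x ahead of the robot, y to its left, z up, the work surface at z = 0. Lengths are in m, angles in degrees, forces in N, time in s.
With the tool pointing down it reaches from about 0.425 to 0.875 m from the base axis. Payload 4.7 kg.
Tool frame: the origin (TCP) lies midway between the tips of the shut fingers; the grasp point (between the pads) lies 19 mm behind it; z points along the fingers, y is the line along which they close (so a half turn about z gives the same grasp; the last joint's range is limited). The gripper opens to 87 mm and grips with 3 to 60 N. Pads are 19 mm wide; open, the fingers measure 117 mm over their backs; the gripper's body (75 mm by 190 mm) begins 51 mm behind the grasp point.
Start: joints at [67.443, 18.392, -4.016, 83.108, 1.295, 78.541, -3.26], TCP at [0.258, -0.597, 0.188] pointing down, gripper open.
Joint ranges: [-163.93, 163.93], [-17.29, 119.83], [-79.2, 71.16], [3.27, 140.29], [-89.18, 269.18], [5.43, 117.66], [-154.24, 154.24]. Speed limits (degrees/s): [147.25, 147.25, 180, 180, 180, 180, 180].

### API

Orientations are given as [roll, pitch, yaw] about the fixed x, y, z axes, in that order (R = Rz(yaw) Ry(pitch) Rx(roll)).
In Python, from cell import env gives the robot as it stands.
- The arm moves only by the tool step_arm, never from a script. Its argument "moves" is a list of rows, each an object with "dp": the shift along the tool's x, y, z in mm, a list of three; "dr": the turn, a rotation vector about the tool's x, y, z in rad, a list of three; "fingers": the closure, from 0 (fully open) to 1 (shut). In form: [{"dp": [dx, dy, dz], "dr": [ax, ay, az], "fingers": fingers}, ...]. A call has exactly 5 rows; each row shifts and turns the commanded pose from where the row before left it, along the tool's axes as they then stand; what a row does not reach is not made up. A row lasts 1/8 s, in which the tool goes at most 62.5 mm and 10.7 degrees, less where a joint would pass 70% of its speed; a pose out of reach is approached as far as the arm can. A call with a gripper value outside its range is refused whole. The fingers move at their own pace and stop on an object; "squeeze" is the grip in N (left out, the last holds). Time passes only in rows, so rows that do not move let the fingers close, or fill a call up. It gives the time, the measured TCP pose, the force, the opening and the grip force at its end, in the units of the state.
- env.get_obs(): the state, without advancing time (a new reading comes with each control period).
- env.read_camera(name): name is "scene" or "top" or "wrist"; returns the picture (400x640x3 uint8, red, green, blue); there is no depth.
- env.camera_model(name): a dict with "fx", "fy", "cx", "cy" (pixels), "R" (3x3) and "t" (3): a world point X has camera coordinates R X + t. Camera axes: x right, y down, z forward; pixel columns grow to the right and rows downward; lengths in m; the calibration is good to about 2 mm. A picture is of the moment at which its call begins: read the wrist's pose just before it. camera_model takes no time and is no camera call; for the wrist camera it gives the pose at the moment of the call.
- env.sign_off(): hands the job in; it is judged then, once.
The state is a dict: "time_s": time; "qpos": joint angles; "joint_velocities": joint speeds; "effort": joint torques, N m; "tool_pos": TCP position; "tool_rot": TCP orientation; "force": force on the tool from outside, world axes, zero at the start; "wrist_torque": the same for the moment, N m; "grip_width": finger opening in m; "grasp_force": force on a finger pad.
Only numpy, scipy, OpenCV 4.12 (cv2) and the standard library are available. Lean on these libraries where they do the work, as an engineer would, in place of code of your own. Each camera call takes 0.05 s, during which the arm holds its last target. There are 200 camera calls.

## Working session

There is one attempt and no reset: what is moved stays moved. The work goes in short steps, Python scripts to look and compute and a tool call to move; the robot and the scene stay as the last step left them, time stands still between calls to the robot, and variables do not carry over. Pictures are saved under pics/ and viewed, at most 16 in all, crops included, and the job is handed in when it is done.

Besides the shell and the picture viewer there is one more tool, called after "Emit:" as name([rows], argument=value, ...), one row to a line, values as JSON. step_arm: Moves the arm, as the interface text tells. Its arguments: {"type":"object","properties":{"moves":{"type":"array","items":{"type":"object","properties":{"dp":{"type":"array","items":{"type":"number"}},"dr":{"type":"array","items":{"type":"number"}},"fingers":{"type":"number"}}}},"squeeze":{"type":"number"}},"required":["moves"]}

```bash
mkdir -p pics; ls
python3 - <<'E'
from cell import env
import cv2
for n in("scene","top"):
    cv2.imwrite(f"pics/{n}0.png",env.read_camera(n)[:,:,::-1])
    m=env.camera_model(n);print(n,m)
o=env.get_obs();print(o)
E
```

```text
pics
scene {'fx': 424.039320118805, 'fy': 424.039320118805, 'cx': 312.6807395981546, 'cy': 197.73194314505068, 'R': array([[-0.79687598,  0.6040433 ,  0.01097108],
       [ 0.46007772,  0.61852087, -0.63699327],
       [-0.39155736, -0.50255708, -0.77079129]]), 't': array([ 0.4305856 , -0.21444025,  1.27014145])}
top {'fx': 511.9467462420021, 'fy': 511.9467462420021, 'cx': 327.7296054925648, 'cy': 203.40572653590627, 'R': array([[ 0.03162032, -0.99949874,  0.00155822],
       [-0.97869913, -0.03127863, -0.20290306],
       [ 0.20285009,  0.00489083, -0.97919759]]), 't': array([-0.01312942,  0.53685141,  1.15754285])}
{'time_s': 0.1, 'qpos': array([67.44385355, 18.43520243, -4.01603336, 83.16883902,  1.29653105,
       78.54242222, -3.25874766]), 'joint_velocities': array([-0.09032369, -0.0850413 , -0.01764528, -0.16887152,  0.00307306,
       -0.10897794, -0.02440285]), 'effort': array([-1.35454502e-04, -4.92570090e+01, -4.05522175e-01, -3.13397419e+01,
       -6.40702760e-02,  3.94854241e-02,  9.93301433e-05]), 'tool_pos': array([ 0.25749017, -0.59619933,  0.18725849]), 'tool_rot': array([-1.79898860e+02,  6.93018007e-03,  2.33678017e+01]), 'force': array([-0.20826651, -0.49882005,  0.35460957]), 'wrist_torque': array([-0.01251362,  0.02026782, -0.00017556]), 'grasp_force': 0.0, 'grip_width': 0.08697685790294465}
```

View pics/scene0.png

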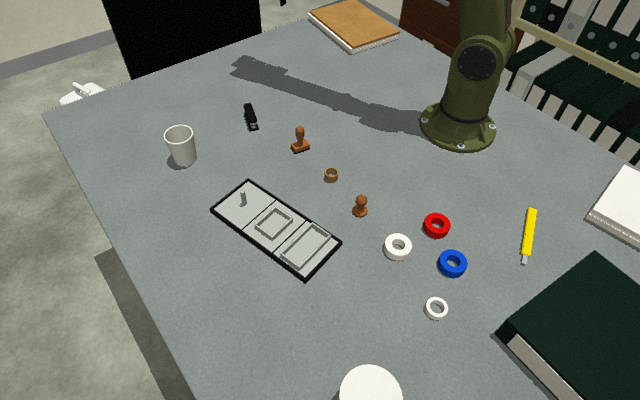

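View pics/top0.png

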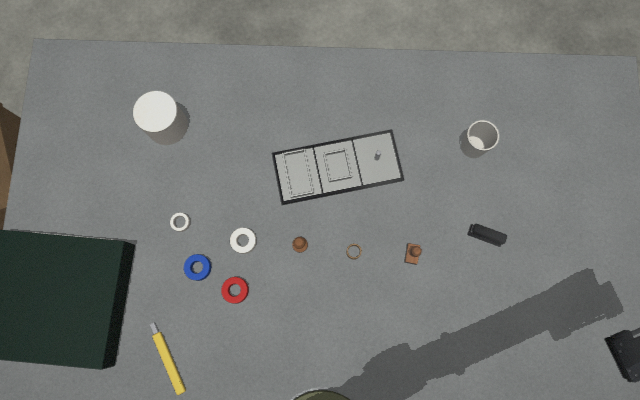

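Candidates in the top view:
- White rings: large roll (243,240) and small roll (180,222). The blue (197,267) and red (235,290) rings are decoys, and the brown core is at (354,252).
- Wooden: stamp with rectangular foot (413,254). The knob is at (300,244).
- Black: stapler (487,235).
- Caddy: long bay (299,173), short bay (339,165), post (377,156).

```bash
cat > h.py <<'E'
import numpy as np, cv2
from cell import env
def bp(m,uv,z):
    uv=np.atleast_2d(np.asarray(uv,float)); d=np.c_[(uv[:,0]-m["cx"])/m["fx"],(uv[:,1]-m["cy"])/m["fy"],np.ones(len(uv))]@m["R"]
    c=-m["R"].T@m["t"]; return c+d*((z-c[2])/d[:,2])[:,None]
def pj(m,X):
    p=np.atleast_2d(X)@m["R"].T+m["t"]; return np.c_[p[:,0]/p[:,2]*m["fx"]+m["cx"],p[:,1]/p[:,2]*m["fy"]+m["cy"]]
def blob(mask,uv,r=40):
    n,l,s,c=cv2.connectedComponentsWithStats(mask.astype(np.uint8))
    i=min(range(1,n),key=lambda i:np.hypot(*(c[i]-uv))+(1e3 if s[i,4]<25 else 0))
    k=max(cv2.findContours((l==i).astype(np.uint8),cv2.RETR_EXTERNAL,cv2.CHAIN_APPROX_NONE)[0],key=cv2.contourArea)
    f=np.zeros(mask.shape,np.uint8);cv2.drawContours(f,[k],-1,1,-1)
    ys,xs=np.nonzero(f); return k[:,0],np.array([xs.mean(),ys.mean()]),len(xs)
E
python3 - <<'E'
from h import *
im=cv2.imread("pics/top0.png");m=env.camera_model("top")
hsv=cv2.cvtColor(im,cv2.COLOR_BGR2HSV);H,S,V=[hsv[:,:,i].astype(int) for i in range(3)]
def rep(n,mask,uv,z):
    k,c,a=blob(mask,uv);r=cv2.minAreaRect((bp(m,k,z)[:,:2]*1000).astype(np.float32))
    print(n,c.round(1),a,"ctr",(bp(m,c,z)[0,:2]*1000).round(1),"rect",np.round(r[0],1),np.round(r[1],1),round(r[2],1))
print(hsv[240,236],hsv[235,487],hsv[256,409],hsv[173,299])
w=(V>185)&(S<60)
rep("large",w,(243,240),.012);rep("small",w,(180,222),.009)
rep("stapler",V<50,(487,235),.021);rep("stamp",(S>100)&(H<25),(413,254),.02)
rep("knob",(S>100)&(H<25),(300,244),.02);rep("core",(S>100)&(H<25),(354,252),.012)
rep("tray",V<45,(337,166),.014)
a=cv2.resize(im[120:210,265:415],None,fx=5,fy=5,interpolation=2)
b=cv2.resize(im[205:270,395:545],None,fx=5,fy=5,interpolation=2)
cv2.imwrite("pics/c1.png",cv2.resize(np.vstack([a,b])[:,:],None,fx=.77,fy=.77))
E
```

```text
[ 20  20 154] [135   9  58] [ 12 119 148] [ 30   6 172]
large [242.1 239.9] 495 ctr [449.3 208.3] rect [449.1 208.5] [58.8 58.1] 3.5
small [178.7 221.4] 258 ctr [490.1 366.4] rect [489.9 366.9] [42.7 41.4] 5.0
stapler [479.7 234. ] 120 ctr [ 480.7 -364. ] rect [ 482.2 -376.5] [76.9 30.9] 71.3
stamp [412.7 253.1] 231 ctr [ 429.6 -202.7] rect [ 429.  -203.8] [32.1 44.9] 80.6
knob [299.6 244.2] 170 ctr [442.2  68.5] rect [442.7  68.7] [33.8 31.2] 2.3
core [299.6 244.2] 170 ctr [443.2  68.9] rect [443.7  69.1] [34.  31.4] 2.3
tray [329.6 142.1] 32 ctr [702.8   4.4] rect [703.2   2.1] [ 4.2 48.9] 12.6
```

View pics/c1.png

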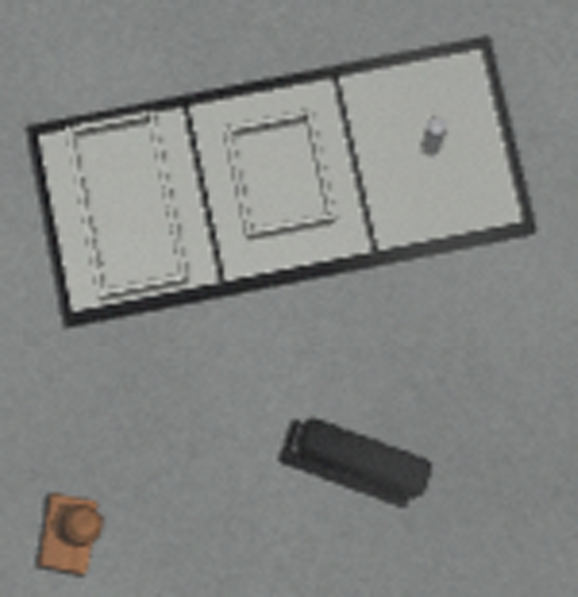

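The crop shows the long bay on the left, the short bay in the middle, the post on the right at about (433,130), a stamp with a rectangular foot, and the stapler. Next I'll compute their poses.

Run:
```python
from h import *
im=cv2.imread("pics/top0.png");m=env.camera_model("top")
V=cv2.cvtColor(im,cv2.COLOR_BGR2HSV)[:,:,2].astype(int)
k,c,a=blob(V<78,(487,235));r=cv2.minAreaRect((bp(m,k,.022)[:,:2]*1000).astype(np.float32));print("stapler",c,a,(bp(m,c,.022)*1000).round(1),r)
t=bp(m,[(272.3,153),(392,130.1),(403.7,180),(282.1,204.7)],.014)*1000
print("tray",t.round(1),t.mean(0)); 
u=t[0]+t[3]-t[1]-t[2]; yaw=np.arctan2(-u[0],u[1]);print("yaw",np.degrees(yaw),np.linalg.norm(u)/2)
v=t[0]+t[1]-t[2]-t[3];print("yaw2",np.degrees(np.arctan2(v[1],v[0])),np.linalg.norm(v)/2)
f=lambda x,y,z:(bp(m,[(265+x/3.85,120+y/3.85)],z)*1000).round(1)[0,:2]
print("post base/top",f(429,152,.012),f(436,124,.062))
print("short",f(279,173,.02),"long",f(130,207,.02))
g=lambda x,y,z:(bp(m,[(395+x/3.85,205+(y-346.5)/3.85)],z)*1000).round(1)[0,:2]
print("stamp",g(68.5,533.5,.017),g(82,523,.074))
print("mid",t.mean(0)[:2]+np.array([[-np.sin(yaw)*d,np.cos(yaw)*d] for d in(100,0,-100)]))
```

```text
stapler [486.90693069 234.43762376] 505 [[ 479.9 -381.    22. ]] ((479.67388916015625, -381.17974853515625), (90.49813842773438, 34.27378463745117), 71.19915008544922)
tray [[ 669.8  146.8   14. ]
 [ 739.7 -152.1   14. ]
 [ 610.6 -181.9   14. ]
 [ 538.7  115.7   14. ]] [639.69100761 -17.87875354  14.        ]
yaw 13.377554716656444 306.5764369537238
yaw2 13.154943103478905 133.56687141194706
post base/top [ 661.9 -114. ] [ 665.1 -113.5]
short [642.3 -16.9] long [616.6  77.9]
stamp [ 428.7 -203.5] [ 428.8 -202.2]
mid [[ 616.55432696   79.4079054 ]
 [ 639.69100761  -17.87875354]
 [ 662.82768826 -115.16541249]]
```

```bash
cat > plan.py <<'E'
# usage: plan.py f x y z yaw [x y z yaw ...]  (mm, deg): rows through waypoints, polar interpolation; '|' = call boundary
import sys, numpy as np
from scipy.spatial.transform import Rotation as Ro
from cell import env
f=sys.argv[1];W=np.array(sys.argv[2:],float).reshape(-1,4)
o=env.get_obs();p=o["tool_pos"]*1000;R=Ro.from_euler("xyz",o["tool_rot"],degrees=True)
print("at",p.round(1),o["tool_rot"].round(1),"w",round(o["grip_width"]*1000,1),"t",o["time_s"])
N=0;out=[]
for w in W:
    r0,a0=np.hypot(*p[:2]),np.arctan2(p[1],p[0]);r1,a1=np.hypot(*w[:2]),np.arctan2(w[1],w[0])
    x=R.as_matrix()[:,0];dy=(w[3]-np.degrees(np.arctan2(x[1],x[0]))+180)%360-180
    L=np.linalg.norm([r1-r0,(a1-a0)*max(r0,r1),w[2]-p[2]])
    n=max(1,int(np.ceil(max(L/57,abs(dy)/10))));y0=w[3]-dy;z0=p[2]
    for i in range(1,n+1):
        s=i/n;r=r0+s*(r1-r0);a=a0+s*(a1-a0);q=np.array([r*np.cos(a),r*np.sin(a),z0+s*(w[2]-z0)])
        dp=np.round(R.inv().apply(q-p));G=Ro.from_euler("xyz",[180,0,y0+s*dy],degrees=True)
        dr=np.round((R.inv()*G).as_rotvec(),2)
        p=p+R.apply(dp);R=R*Ro.from_rotvec(dr)
        out.append('{"dp":[%d,%d,%d],"dr":[%g,%g,%g],"fingers":%s}'%(*(dp+0.0),*(dr+0.0),f))
for i in range(0,len(out),5):print(",".join(out[i:i+5]))
print(len(out))
E
python3 plan.py 0 449 208 190 115 449 208 60 115
```

```text
at [ 257.5 -596.2  187.3] [-179.9    0.    23.4] w 87.0 t 0.1
{"dp":[54,-10,0],"dr":[0,0,-0.08],"fingers":0},{"dp":[53,-11,0],"dr":[0,0,-0.09],"fingers":0},{"dp":[52,-10,0],"dr":[0,0,-0.08],"fingers":0},{"dp":[52,-11,0],"dr":[0,0,-0.09],"fingers":0},{"dp":[51,-10,-1],"dr":[0,0,-0.08],"fingers":0}
{"dp":[51,-10,0],"dr":[0,0,-0.09],"fingers":0},{"dp":[50,-10,0],"dr":[0,0,-0.08],"fingers":0},{"dp":[49,-10,0],"dr":[0,0,-0.08],"fingers":0},{"dp":[48,-10,0],"dr":[0,0,-0.09],"fingers":0},{"dp":[48,-10,0],"dr":[0,0,-0.08],"fingers":0}
{"dp":[47,-10,0],"dr":[0,0,-0.09],"fingers":0},{"dp":[46,-10,0],"dr":[0,0,-0.08],"fingers":0},{"dp":[46,-10,0],"dr":[0,0,-0.08],"fingers":0},{"dp":[45,-10,0],"dr":[0,0,-0.09],"fingers":0},{"dp":[44,-10,0],"dr":[0,0,-0.08],"fingers":0}
{"dp":[44,-10,0],"dr":[0,0,-0.09],"fingers":0},{"dp":[43,-10,0],"dr":[0,0,-0.08],"fingers":0},{"dp":[42,-10,-1],"dr":[0,0,-0.09],"fingers":0},{"dp":[42,-9,0],"dr":[0,0,-0.08],"fingers":0},{"dp":[0,0,43],"dr":[0,0,0],"fingers":0}
{"dp":[0,0,44],"dr":[0,0,0],"fingers":0},{"dp":[-1,0,43],"dr":[0,0,0],"fingers":0}
22
```

Emit:
step_arm([
  {"dp": [54, -10, 0], "dr": [0, 0, -0.08], "fingers": 0},
  {"dp": [53, -11, 0], "dr": [0, 0, -0.09], "fingers": 0},
  {"dp": [52, -10, 0], "dr": [0, 0, -0.08], "fingers": 0},
  {"dp": [52, -11, 0], "dr": [0, 0, -0.09], "fingers": 0},
  {"dp": [51, -10, -1], "dr": [0, 0, -0.08], "fingers": 0},
], squeeze=15)

```text
time_s: 0.72
tool_pos: [0.4491, -0.4105, 0.1886]
tool_rot: [-179.9, -0.0, 47.6]
force: [0.4, -0.7, 0.0]
grip_width: 0.087
grasp_force: 0.0
```

Emit:
step_arm([
  {"dp": [51, -10, 0], "dr": [0, 0, -0.09], "fingers": 0},
  {"dp": [50, -10, 0], "dr": [0, 0, -0.08], "fingers": 0},
  {"dp": [49, -10, 0], "dr": [0, 0, -0.08], "fingers": 0},
  {"dp": [48, -10, 0], "dr": [0, 0, -0.09], "fingers": 0},
  {"dp": [48, -10, 0], "dr": [0, 0, -0.08], "fingers": 0},
])

```text
time_s: 1.35
tool_pos: [0.5396, -0.1788, 0.1887]
tool_rot: [-180.0, -0.0, 71.7]
force: [0.6, -0.7, -0.7]
grip_width: 0.0872
grasp_force: 0.0
```

Emit:
step_arm([
  {"dp": [47, -10, 0], "dr": [0, 0, -0.09], "fingers": 0},
  {"dp": [46, -10, 0], "dr": [0, 0, -0.08], "fingers": 0},
  {"dp": [46, -10, 0], "dr": [0, 0, -0.08], "fingers": 0},
  {"dp": [45, -10, 0], "dr": [0, 0, -0.09], "fingers": 0},
  {"dp": [44, -10, 0], "dr": [0, 0, -0.08], "fingers": 0},
])

```text
time_s: 1.98
tool_pos: [0.5249, 0.0524, 0.1888]
tool_rot: [-180.0, -0.0, 95.7]
force: [0.1, -0.4, 0.4]
grip_width: 0.0868
grasp_force: 0.0
```

Emit:
step_arm([
  {"dp": [44, -10, 0], "dr": [0, 0, -0.09], "fingers": 0},
  {"dp": [43, -10, 0], "dr": [0, 0, -0.08], "fingers": 0},
  {"dp": [42, -10, -1], "dr": [0, 0, -0.09], "fingers": 0},
  {"dp": [42, -9, 0], "dr": [0, 0, -0.08], "fingers": 0},
  {"dp": [0, 0, 0], "dr": [0, 0, 0], "fingers": 0},
])

```text
time_s: 2.6
tool_pos: [0.4471, 0.2117, 0.1903]
tool_rot: [-180.0, -0.0, 115.5]
force: [-0.6, 0.2, -0.6]
grip_width: 0.0869
grasp_force: 0.0
```

```bash
python3 - <<'E'
from h import *
m=env.camera_model("wrist");im=env.read_camera("wrist")[:,:,::-1].copy()
cv2.imwrite("pics/w1.png",im)
print({k:np.round(v,3) for k,v in m.items()})
hsv=cv2.cvtColor(im,cv2.COLOR_BGR2HSV);V=hsv[:,:,2].astype(int);S=hsv[:,:,1]
e=pj(m,[[.449,.208,.012]])[0];print(e)
k,c,a=blob((V>150)&(S<60),e);print(c,a,bp(m,c,.012)*1000)
o=env.get_obs();print(o["tool_pos"],o["tool_rot"],o["time_s"])
E
python3 plan.py 0 449 208 5 115
```

```text
{'fx': np.float64(301.034), 'fy': np.float64(301.034), 'cx': np.float64(317.474), 'cy': np.float64(201.116), 'R': array([[ 0.903,  0.43 ,  0.   ],
       [ 0.41 , -0.862,  0.299],
       [ 0.129, -0.269, -0.954]]), 't': array([-0.495, -0.038,  0.394])}
[317.59519671 178.08332799]
[326.71635483 109.20340767] 129179 [[422.69667368 288.55054486  12.        ]]
[0.448624   0.20921687 0.1901605 ] [-1.79995816e+02  4.96010211e-02  1.15220865e+02] 2.65
at [448.6 209.2 190.2] [-180.     0.   115.2] w 86.7 t 2.65
{"dp":[0,0,46],"dr":[0,0,0],"fingers":0},{"dp":[-1,0,47],"dr":[0,0,0],"fingers":0},{"dp":[0,0,46],"dr":[0,0,0],"fingers":0},{"dp":[0,0,46],"dr":[0,0,0],"fingers":0}
4
```

View pics/w1.png

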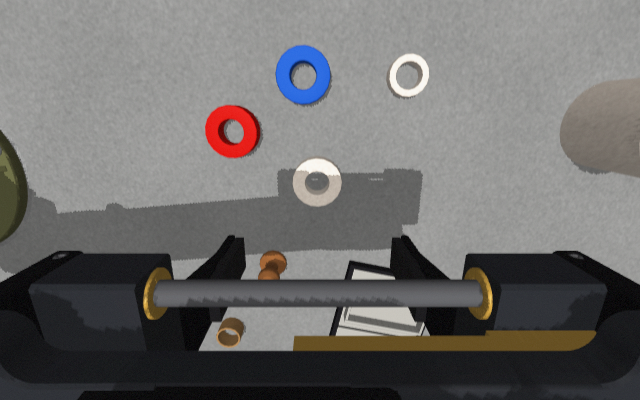

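The wrist view shows the white large roll at (317,181), with the red and blue rings well clear; the estimate projects to (317.6,178). I'll descend.

Emit:
step_arm([
  {"dp": [0, 0, 46], "dr": [0, 0, 0], "fingers": 0},
  {"dp": [-1, 0, 47], "dr": [0, 0, 0], "fingers": 0},
  {"dp": [0, 0, 46], "dr": [0, 0, 0], "fingers": 0},
  {"dp": [0, 0, 40], "dr": [0, 0, 0], "fingers": 0},
  {"dp": [0, 0, 6], "dr": [0, 0, 0], "fingers": 0},
])

```text
time_s: 3.28
tool_pos: [0.4479, 0.2049, 0.0024]
tool_rot: [-179.6, -0.1, 114.9]
force: [1.2, -0.4, -0.2]
grip_width: 0.087
grasp_force: 0.0
```

Emit:
step_arm([
  {"dp": [0, 0, 0], "dr": [0, 0, 0], "fingers": 1},
  {"dp": [0, 0, 0], "dr": [0, 0, 0], "fingers": 1},
  {"dp": [0, 0, 0], "dr": [0, 0, 0], "fingers": 1},
  {"dp": [0, 0, 0], "dr": [0, 0, 0], "fingers": 1},
  {"dp": [0, 0, 0], "dr": [0, 0, 0], "fingers": 1},
])

```text
time_s: 3.9
tool_pos: [0.4502, 0.2071, 0.0055]
tool_rot: [180.0, 0.0, 115.0]
force: [-0.1, 0.6, 0.1]
grip_width: 0.0448
grasp_force: 0.0
```

```bash
python3 plan.py 1 449 208 120 115 663 -114.5 120 85; python3 -c "
from h import *
cv2.imwrite('pics/w2.png',env.read_camera('wrist')[:,:,::-1])"
```

```text
at [450.2 207.1   5.5] [180.   0. 115.] w 44.8 t 3.9
{"dp":[0,0,-38],"dr":[0,0,0],"fingers":1},{"dp":[1,0,-38],"dr":[0,0,0],"fingers":1},{"dp":[0,-1,-38],"dr":[0,0,0],"fingers":1},{"dp":[-39,21,0],"dr":[0,0,0.07],"fingers":1},{"dp":[-41,20,0],"dr":[0,0,0.06],"fingers":1}
{"dp":[-43,20,0],"dr":[0,0,0.07],"fingers":1},{"dp":[-45,19,0],"dr":[0,0,0.06],"fingers":1},{"dp":[-46,18,0],"dr":[0,0,0.07],"fingers":1},{"dp":[-49,18,0],"dr":[0,0,0.06],"fingers":1},{"dp":[-50,18,0],"dr":[0,0,0.07],"fingers":1}
{"dp":[-52,16,0],"dr":[0,0,0.06],"fingers":1}
11
```

View pics/w2.png

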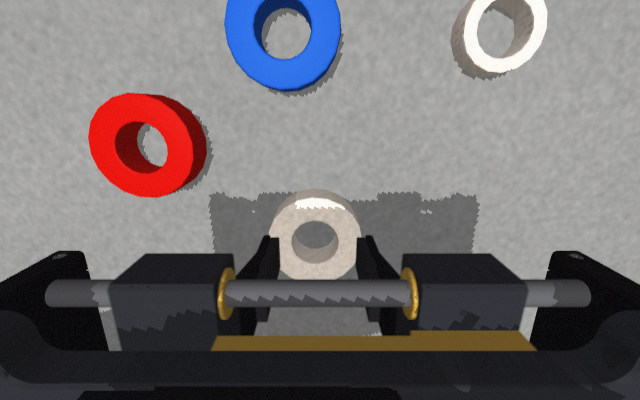

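```bash
python3 -c "
from h import *
m=env.camera_model('wrist');o=env.get_obs()
print(o['tool_pos'],o['grip_width'],o['grasp_force'],o['time_s']);print(pj(m,[o['tool_pos'],o['tool_pos']+[0,0,.019]]), bp(m,[(315,241),(315,238)],.024)*1000)"
```

```text
[0.45013712 0.20711791 0.00544795] 0.041050256663577214 0.0 3.95
[[317.71706056 229.40053316]
 [317.76349819 240.82981551]] [[448.65449983 206.06353093  24.        ]
 [447.76288802 207.98482971  24.        ]]
```

```bash
python3 -c "
from h import *
m=env.camera_model('wrist');o=env.get_obs();T=o['tool_pos']
print(-m['R'].T@m['t'],(m['R']@T+m['t'])[2],(m['R']@(T+[0,0,.0185])+m['t'])[2])
im=cv2.imread('pics/w2.png')
a=cv2.resize(im[180:345,220:420],None,fx=4,fy=4)
cv2.imwrite('pics/w2c.png',cv2.resize(a,None,fx=.9,fy=.9))
im=env.read_camera('scene')[:,:,::-1];cv2.imwrite('pics/s2.png',cv2.resize(im[180:300,340:500],None,fx=5,fy=5,interpolation=2)); print(env.get_obs()['grip_width'])"
```

```text
[0.41486372 0.28185849 0.20238177] 0.21263608209805118 0.19498246425260518
0.03683334258108393
```

View pics/s2.png

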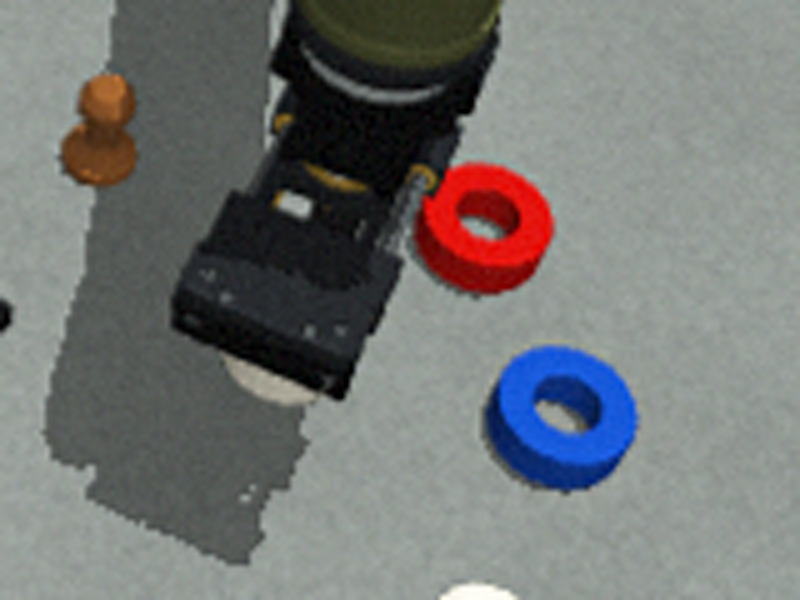

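Emit:
step_arm([
  {"dp": [0, 0, 0], "dr": [0, 0, 0], "fingers": 0.5},
  {"dp": [0, 0, 0], "dr": [0, 0, 0], "fingers": 0.5},
  {"dp": [0, 0, 0], "dr": [0, 0, 0], "fingers": 0.5},
  {"dp": [0, 0, 0], "dr": [0, 0, 0], "fingers": 0.5},
  {"dp": [0, 0, 0], "dr": [0, 0, 0], "fingers": 0.5},
])

```text
time_s: 4.62
tool_pos: [0.45, 0.2071, 0.0052]
tool_rot: [-180.0, 0.0, 115.0]
force: [-0.7, -0.3, 0.5]
grip_width: 0.0434
grasp_force: 0.0
```

View pics/w2c.png

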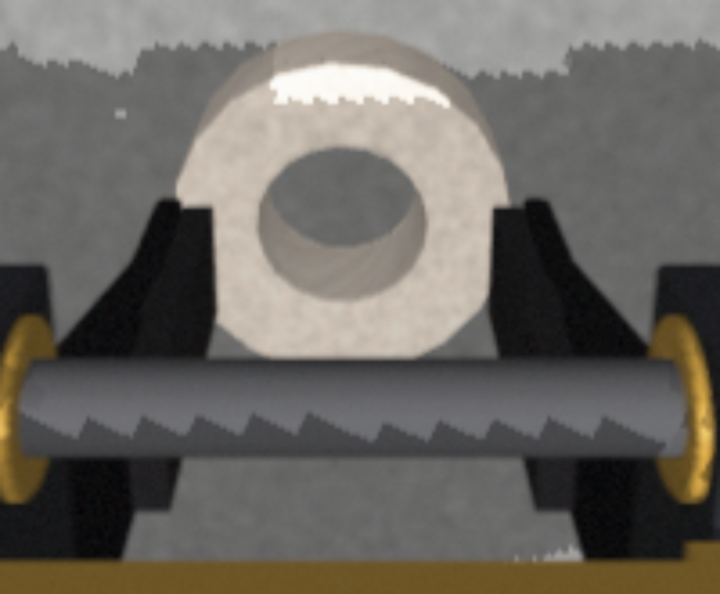

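The zoom shows the finger tips lying above the roll's top face at (279,237) and (356,237), so they sit higher than the reported TCP suggests. I'll check that with the scene camera.

```bash
python3 -c "
from h import *
from scipy.spatial.transform import Rotation as Ro
m=env.camera_model('scene');o=env.get_obs();T=o['tool_pos'];R=Ro.from_euler('xyz',o['tool_rot'],degrees=True)
f=lambda M,x,y,h:pj(M,T+R.apply(np.array([x,y,-h])/1000)).round(0)[0]
for h in(70,110):
  for x in(-37.5,37.5):print(h,x,[((f(m,x,y,h)-[340,180])*5) for y in(-95,95)])
print('roll top',(f(m,0,0,19)-[340,180])*5)
w=env.camera_model('wrist');print(o['grip_width'])
for h in(0,20,40,60):print(h,f(w,9.5,22,h),f(w,-9.5,22,h))
cv2.imwrite('pics/w3.png',env.read_camera('wrist')[:,:,::-1])
im=env.read_camera('top')[:,:,::-1];c=pj(env.camera_model('top'),T)[0].astype(int);print(c)
print((pj(env.camera_model('top'),[T,T+[0,0,.07]])-c)*5+[300,250])
cv2.imwrite('pics/t3.png',cv2.resize(im[c[1]-50:c[1]+50,c[0]-60:c[0]+80],None,fx=5,fy=5,interpolation=2))
"
```

```text
70 -37.5 [array([310.,  75.]), array([150., 385.])]
70 37.5 [array([460., 135.]), array([320., 460.])]
110 -37.5 [array([325.,  20.]), array([160., 330.])]
110 37.5 [array([485.,  80.]), array([340., 405.])]
roll top [295. 320.]
0.04344374491169557
0 [349. 217.] [348. 242.]
20 [352. 228.] [351. 255.]
40 [356. 241.] [355. 271.]
60 [361. 258.] [360. 290.]
[243 239]
[[300.24425614 254.95340468]
 [275.807726   234.70356482]]
```

View pics/t3.png

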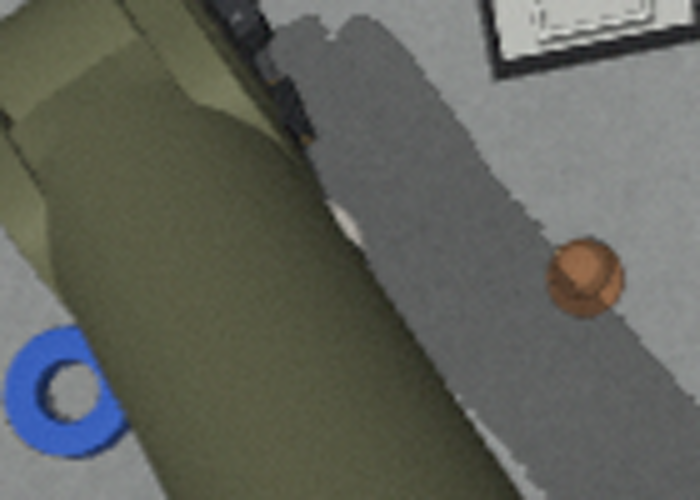

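Two views agree that the real finger tips are about 35–40 mm above the reported TCP: the wrist tip pixels, and the gripper body edge in the scene view matching 110 mm instead of 70. I'll open and then feel downward gently.

Emit:
step_arm([
  {"dp": [0, 0, 0], "dr": [0, 0, 0], "fingers": 0},
  {"dp": [0, 0, 0], "dr": [0, 0, 0], "fingers": 0},
  {"dp": [0, 0, 0], "dr": [0, 0, 0], "fingers": 0},
  {"dp": [0, 0, 0], "dr": [0, 0, 0], "fingers": 0},
  {"dp": [0, 0, 0], "dr": [0, 0, 0], "fingers": 0},
])

```text
time_s: 5.35
tool_pos: [0.45, 0.2071, 0.0052]
tool_rot: [-180.0, 0.0, 115.0]
force: [0.6, 0.6, -0.8]
grip_width: 0.0832
grasp_force: 0.0
```

Emit:
step_arm([
  {"dp": [0, 0, 8], "dr": [0, 0, 0], "fingers": 0},
  {"dp": [0, 0, 8], "dr": [0, 0, 0], "fingers": 0},
  {"dp": [0, 0, 4], "dr": [0, 0, 0], "fingers": 0},
  {"dp": [0, 0, 0], "dr": [0, 0, 0], "fingers": 0},
  {"dp": [0, 0, 0], "dr": [0, 0, 0], "fingers": 0},
])

```text
time_s: 5.98
tool_pos: [0.4501, 0.2073, -0.0147]
tool_rot: [180.0, -0.0, 115.0]
force: [0.0, 0.1, 0.3]
grip_width: 0.0871
grasp_force: 0.0
```

```bash
python3 -c "
from h import *
from scipy.spatial.transform import Rotation as Ro
o=env.get_obs();T=o['tool_pos'];R=Ro.from_euler('xyz',o['tool_rot'],degrees=True);w=env.camera_model('wrist')
print(T,o['grip_width'],o['qpos'])
for h in(0,20,35,40):print(h,pj(w,T+R.apply(np.array([9.5,43.5,-h])/1000)))
cv2.imwrite('pics/w4.png',env.read_camera('wrist')[:,:,::-1])"
```

```text
[ 0.45006865  0.20725162 -0.01472128] 0.08705818003325999 [ 13.30746413  16.82317532 -45.25634622 115.64995787  14.86252692
  53.26624167 -14.66921411]
0 [[380.0583273  216.72327792]]
20 [[386.33701803 227.71239858]]
35 [[391.93744983 237.51441359]]
40 [[394.01180789 241.14500666]]
```

View pics/w4.png

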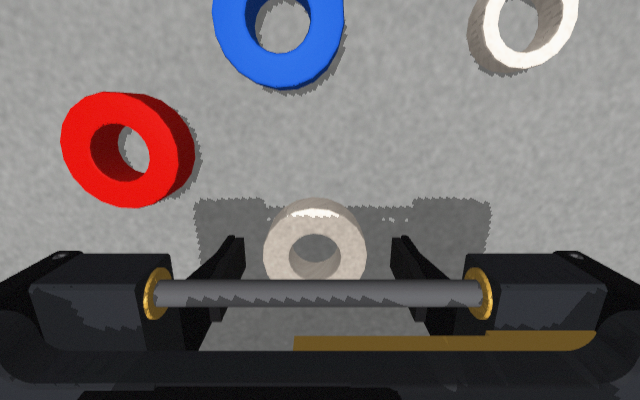

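The pads project at (392,237), which puts the tips 35 mm behind the reported TCP, and there's no contact at reported z = −15. So I'll use tip z = reported z + 35. Next I'll go down 15 and grip.

Emit:
step_arm([
  {"dp": [0, 0, 6], "dr": [0, 0, 0], "fingers": 0},
  {"dp": [0, 0, 6], "dr": [0, 0, 0], "fingers": 0},
  {"dp": [0, 0, 2], "dr": [0, 0, 0], "fingers": 0.1},
  {"dp": [0, 0, 0], "dr": [0, 0, 0], "fingers": 1},
  {"dp": [0, 0, 0], "dr": [0, 0, 0], "fingers": 1},
])

```text
time_s: 6.65
tool_pos: [0.4501, 0.2072, -0.0287]
tool_rot: [180.0, 0.0, 115.0]
force: [-0.0, -0.3, -0.6]
grip_width: 0.0655
grasp_force: 0.0
```

Emit:
step_arm([
  {"dp": [0, 0, 0], "dr": [0, 0, 0], "fingers": 1},
  {"dp": [0, 0, 0], "dr": [0, 0, 0], "fingers": 1},
  {"dp": [0, 0, 0], "dr": [0, 0, 0], "fingers": 1},
  {"dp": [0, 0, 0], "dr": [0, 0, 0], "fingers": 1},
  {"dp": [0, 0, 0], "dr": [0, 0, 0], "fingers": 1},
])

```text
time_s: 7.28
tool_pos: [0.45, 0.2072, -0.0287]
tool_rot: [180.0, 0.0, 115.0]
force: [-1.3, -0.1, 0.6]
grip_width: 0.0607
grasp_force: 14.9
```

```bash
python3 plan.py 1 449 208 85 115 663 -114.5 85 85
```

```text
at [450.  207.2 -28.7] [180.   0. 115.] w 60.7 t 7.275
{"dp":[1,0,-57],"dr":[0,0,0],"fingers":1},{"dp":[0,-1,-57],"dr":[0,0,0],"fingers":1},{"dp":[-39,21,0],"dr":[0,0,0.07],"fingers":1},{"dp":[-41,20,0],"dr":[0,0,0.06],"fingers":1},{"dp":[-43,20,0],"dr":[0,0,0.07],"fingers":1}
{"dp":[-45,19,0],"dr":[0,0,0.06],"fingers":1},{"dp":[-46,18,0],"dr":[0,0,0.07],"fingers":1},{"dp":[-49,18,0],"dr":[0,0,0.06],"fingers":1},{"dp":[-50,18,0],"dr":[0,0,0.07],"fingers":1},{"dp":[-52,16,0],"dr":[0,0,0.06],"fingers":1}
10
```

Emit:
step_arm([
  {"dp": [0, 0, -40], "dr": [0, 0, 0], "fingers": 1},
  {"dp": [0, 0, -57], "dr": [0, 0, 0], "fingers": 1},
  {"dp": [-38, 20, -17], "dr": [0, 0, 0.07], "fingers": 1},
  {"dp": [-41, 20, 0], "dr": [0, 0, 0.06], "fingers": 1},
  {"dp": [-43, 20, 0], "dr": [0, 0, 0.07], "fingers": 1},
], squeeze=25)

```text
time_s: 7.9
tool_pos: [0.5508, 0.1143, 0.0856]
tool_rot: [179.9, 0.0, 103.5]
force: [0.7, -0.5, -0.2]
grip_width: 0.0605
grasp_force: 24.9
```

Emit:
step_arm([
  {"dp": [-45, 19, 0], "dr": [0, 0, 0.06], "fingers": 1},
  {"dp": [-46, 18, 0], "dr": [0, 0, 0.07], "fingers": 1},
  {"dp": [-49, 18, 0], "dr": [0, 0, 0.06], "fingers": 1},
  {"dp": [-50, 18, 0], "dr": [0, 0, 0.07], "fingers": 1},
  {"dp": [-52, 16, 0], "dr": [0, 0, 0.06], "fingers": 1},
])

```text
time_s: 8.52
tool_pos: [0.6633, -0.1157, 0.0847]
tool_rot: [-180.0, -0.0, 85.2]
force: [0.7, 1.0, 0.1]
grip_width: 0.0604
grasp_force: 24.9
```

Emit:
step_arm([
  {"dp": [0, 0, 0], "dr": [0, 0, 0], "fingers": 1},
  {"dp": [0, 0, 0], "dr": [0, 0, 0], "fingers": 1},
  {"dp": [0, 0, 0], "dr": [0, 0, 0], "fingers": 1},
  {"dp": [0, 0, 0], "dr": [0, 0, 0], "fingers": 1},
  {"dp": [0, 0, 0], "dr": [0, 0, 0], "fingers": 1},
])

```text
time_s: 9.15
tool_pos: [0.6627, -0.1137, 0.0855]
tool_rot: [180.0, 0.0, 85.3]
force: [0.0, 0.2, 0.0]
grip_width: 0.0606
grasp_force: 24.9
```

```bash
python3 plan.py 1 663 -114.5 40 85; python3 -c "
from h import *
o=env.get_obs();T=o['tool_pos'];w=env.camera_model('wrist');print(o['grasp_force'])
P=[663,-114.5];q=lambda v:pj(w,np.array(v)/1000).round(0)
print('post top',q([[*P,62]]),'base',q([[*P,12]]),'tool axis at roll top',pj(w,T+[0,0,.055]).round())
cv2.imwrite('pics/w5.png',env.read_camera('wrist')[:,:,::-1])"
```

```text
at [ 662.7 -113.7   85.5] [180.    0.   85.3] w 60.6 t 9.15
{"dp":[-1,0,45],"dr":[0,0,0.01],"fingers":1}
1
24.879628135822713
post top [[318. 219.]] base [[318. 200.]] tool axis at roll top [[318. 269.]]
```

View pics/w5.png

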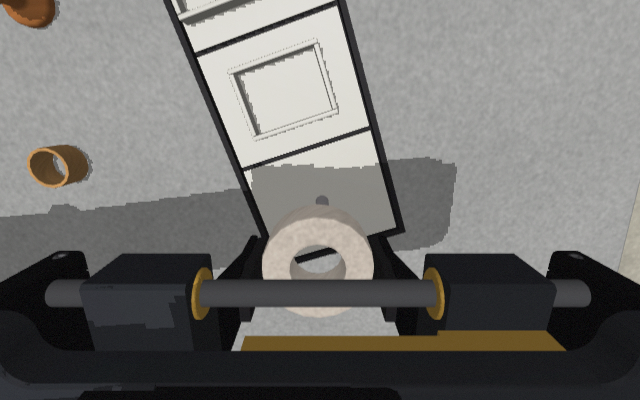

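```bash
python3 -c "
from h import *
w=env.camera_model('wrist')
p=bp(w,[(322,201)],.014)*1000;r=bp(w,[(317.5,263)],.138)*1000;print(p,r,p-r)"
```

```text
[[ 666.71680271 -115.67692895   14.        ]] [[ 662.76385577 -111.47120396  138.        ]] [[   3.95294694   -4.20572499 -124.        ]]
```

Emit:
step_arm([
  {"dp": [-3, 3, 15], "dr": [0, 0, 0], "fingers": 1},
  {"dp": [0, 0, 20], "dr": [0, 0, 0], "fingers": 1},
  {"dp": [0, 0, 20], "dr": [0, 0, 0], "fingers": 1},
  {"dp": [0, 0, 20], "dr": [0, 0, 0], "fingers": 1},
  {"dp": [0, 0, 12], "dr": [0, 0, 0], "fingers": 1},
])

```text
time_s: 9.82
tool_pos: [0.6644, -0.1175, -0.0041]
tool_rot: [-179.9, -0.0, 85.3]
force: [1.1, -0.2, -0.7]
grip_width: 0.0605
grasp_force: 24.9
```

Emit:
step_arm([
  {"dp": [0, 0, 8], "dr": [0, 0, 0], "fingers": 1},
  {"dp": [0, 0, 4], "dr": [0, 0, 0], "fingers": 1},
  {"dp": [0, 0, 2], "dr": [0, 0, 0], "fingers": 1},
  {"dp": [0, 0, 0], "dr": [0, 0, 0], "fingers": 1},
  {"dp": [0, 0, 0], "dr": [0, 0, 0], "fingers": 1},
])

```text
time_s: 10.45
tool_pos: [0.6658, -0.1179, -0.0152]
tool_rot: [180.0, 0.0, 85.2]
force: [0.0, -0.7, -0.8]
grip_width: 0.0606
grasp_force: 24.9
```

Emit:
step_arm([
  {"dp": [0, 0, 1], "dr": [0, 0, 0], "fingers": 1},
  {"dp": [0, 0, 0], "dr": [0, 0, 0], "fingers": 0.15},
  {"dp": [0, 0, 0], "dr": [0, 0, 0], "fingers": 0.15},
  {"dp": [0, 0, 0], "dr": [0, 0, 0], "fingers": 0.15},
  {"dp": [0, 0, 0], "dr": [0, 0, 0], "fingers": 0.15},
])

```text
time_s: 11.08
tool_pos: [0.6655, -0.1177, -0.0167]
tool_rot: [180.0, 0.0, 85.2]
force: [0.5, -0.5, -0.1]
grip_width: 0.0737
grasp_force: 0.0
```

Emit:
step_arm([
  {"dp": [0, 0, -20], "dr": [0, 0, 0], "fingers": 0.15},
  {"dp": [0, 0, -50], "dr": [0, 0, 0], "fingers": 0},
  {"dp": [0, 0, -30], "dr": [0, 0, 0], "fingers": 0},
  {"dp": [0, 0, 0], "dr": [0, 0, 0], "fingers": 0},
  {"dp": [0, 0, 0], "dr": [0, 0, 0], "fingers": 0},
])

```text
time_s: 11.7
tool_pos: [0.6652, -0.1178, 0.0833]
tool_rot: [-180.0, 0.0, 85.2]
force: [0.6, -0.2, -0.4]
grip_width: 0.0869
grasp_force: 0.0
```

```bash
python3 plan.py 0 490 366.5 90 127 490 366.5 -28 127; python3 -c "
from h import *
cv2.imwrite('pics/w6.png',env.read_camera('wrist')[:,:,::-1])
w=env.camera_model('wrist');print(pj(w,[[.6645,-.115,.062],[.6645,-.115,.036]]))"
```

```text
at [ 665.2 -117.8   83.3] [-180.     0.    85.2] w 86.9 t 11.7
{"dp":[55,-4,-1],"dr":[0,0,-0.07],"fingers":0},{"dp":[55,-4,0],"dr":[0,0,-0.08],"fingers":0},{"dp":[54,-4,-1],"dr":[0,0,-0.07],"fingers":0},{"dp":[53,-5,-1],"dr":[0,0,-0.07],"fingers":0},{"dp":[53,-6,0],"dr":[0,0,-0.07],"fingers":0}
{"dp":[53,-6,-1],"dr":[0,0,-0.08],"fingers":0},{"dp":[52,-6,-1],"dr":[0,0,-0.07],"fingers":0},{"dp":[51,-7,0],"dr":[0,0,-0.07],"fingers":0},{"dp":[50,-8,-1],"dr":[0,0,-0.08],"fingers":0},{"dp":[50,-7,-1],"dr":[0,0,-0.07],"fingers":0}
{"dp":[0,0,39],"dr":[0,0,0],"fingers":0},{"dp":[0,0,40],"dr":[0,0,0],"fingers":0},{"dp":[0,0,39],"dr":[0,0,0],"fingers":0}
13
[[317.23381063 215.61684934]
 [317.29536487 205.08461628]]
```

View pics/w6.png

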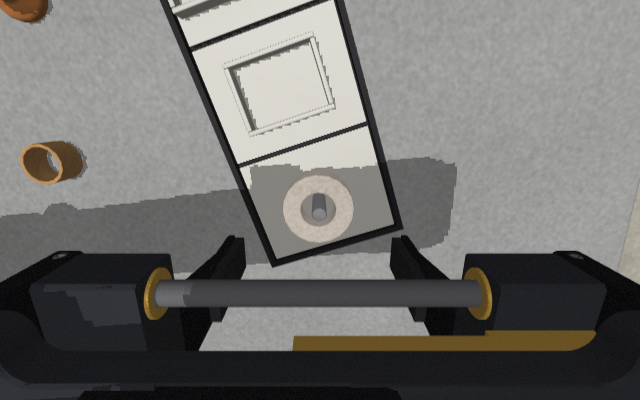

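The large roll lies flat over the post at (319,209). Next is the small roll.

Emit:
step_arm([
  {"dp": [55, -4, -1], "dr": [0, 0, -0.07], "fingers": 0},
  {"dp": [55, -4, 0], "dr": [0, 0, -0.08], "fingers": 0},
  {"dp": [54, -4, -1], "dr": [0, 0, -0.07], "fingers": 0},
  {"dp": [53, -5, -1], "dr": [0, 0, -0.07], "fingers": 0},
  {"dp": [53, -6, 0], "dr": [0, 0, -0.07], "fingers": 0},
], squeeze=15)

```text
time_s: 12.38
tool_pos: [0.6249, 0.15, 0.0848]
tool_rot: [-179.9, -0.0, 106.0]
force: [0.8, -0.0, -0.3]
grip_width: 0.0871
grasp_force: 0.0
```

Emit:
step_arm([
  {"dp": [53, -6, -1], "dr": [0, 0, -0.08], "fingers": 0},
  {"dp": [52, -6, -1], "dr": [0, 0, -0.07], "fingers": 0},
  {"dp": [51, -7, 0], "dr": [0, 0, -0.07], "fingers": 0},
  {"dp": [50, -8, -1], "dr": [0, 0, -0.08], "fingers": 0},
  {"dp": [50, -7, -1], "dr": [0, 0, -0.07], "fingers": 0},
])

```text
time_s: 13.0
tool_pos: [0.4888, 0.3669, 0.0888]
tool_rot: [-179.9, -0.0, 127.2]
force: [0.7, 0.8, 0.2]
grip_width: 0.0869
grasp_force: 0.0
```

Emit:
step_arm([
  {"dp": [0, 0, 0], "dr": [0, 0, 0], "fingers": 0},
  {"dp": [0, 0, 0], "dr": [0, 0, 0], "fingers": 0},
  {"dp": [0, 0, 0], "dr": [0, 0, 0], "fingers": 0},
  {"dp": [0, 0, 0], "dr": [0, 0, 0], "fingers": 0},
  {"dp": [0, 0, 0], "dr": [0, 0, 0], "fingers": 0},
])

```text
time_s: 13.62
tool_pos: [0.4911, 0.3655, 0.0901]
tool_rot: [-180.0, 0.0, 127.0]
force: [0.7, -0.1, 0.4]
grip_width: 0.0869
grasp_force: 0.0
```

```bash
python3 plan.py 0 490 366.5 -28 127; python3 -c "
from h import *
w=env.camera_model('wrist');im=env.read_camera('wrist')[:,:,::-1].copy();cv2.imwrite('pics/w7.png',im)
e=pj(w,[[.490,.3665,.018]])[0];print('pred',e)
hsv=cv2.cvtColor(im,cv2.COLOR_BGR2HSV).astype(int);S=hsv[:,:,1];V=hsv[:,:,2];x,y=e.astype(int)
for r in range(y-30,y+31,6):print(r,[(V[r,c],S[r,c]) for c in range(x-42,x+43,7)])
c6=cv2.imread('pics/w6.png')"
```

```text
at [491.1 365.5  90.1] [-180.    0.  127.] w 86.9 t 13.625
{"dp":[0,0,39],"dr":[0,0,0],"fingers":0},{"dp":[1,0,40],"dr":[0,0,0],"fingers":0},{"dp":[0,0,39],"dr":[0,0,0],"fingers":0}
3
pred [317.1922155  197.93351632]
167 [(np.int64(149), np.int64(2)), (np.int64(154), np.int64(2)), (np.int64(151), np.int64(3)), (np.int64(154), np.int64(2)), (np.int64(147), np.int64(2)), (np.int64(151), np.int64(3)), (np.int64(152), np.int64(0)), (np.int64(144), np.int64(5)), (np.int64(155), np.int64(5)), (np.int64(161), np.int64(3)), (np.int64(154), np.int64(7)), (np.int64(148), np.int64(3)), (np.int64(151), np.int64(2))]
173 [(np.int64(149), np.int64(5)), (np.int64(153), np.int64(5)), (np.int64(154), np.int64(2)), (np.int64(154), np.int64(3)), (np.int64(154), np.int64(5)), (np.int64(150), np.int64(3)), (np.int64(151), np.int64(2)), (np.int64(153), np.int64(5)), (np.int64(151), np.int64(5)), (np.int64(153), np.int64(2)), (np.int64(154), np.int64(7)), (np.int64(149), np.int64(3)), (np.int64(150), np.int64(3))]
179 [(np.int64(156), np.int64(5)), (np.int64(151), np.int64(2)), (np.int64(154), np.int64(2))
[... 2776 characters left out ...]
)), (np.int64(100), np.int64(0)), (np.int64(126), np.int64(18)), (np.int64(190), np.int64(31)), (np.int64(186), np.int64(27)), (np.int64(171), np.int64(27)), (np.int64(101), np.int64(5)), (np.int64(102), np.int64(5)), (np.int64(104), np.int64(2)), (np.int64(99), np.int64(0)), (np.int64(102), np.int64(5))]
227 [(np.int64(105), np.int64(7)), (np.int64(102), np.int64(5)), (np.int64(97), np.int64(3)), (np.int64(101), np.int64(5)), (np.int64(101), np.int64(3)), (np.int64(101), np.int64(3)), (np.int64(102), np.int64(5)), (np.int64(103), np.int64(5)), (np.int64(102), np.int64(3)), (np.int64(102), np.int64(5)), (np.int64(100), np.int64(8)), (np.int64(102), np.int64(5)), (np.int64(104), np.int64(5))]
```

Emit:
step_arm([
  {"dp": [-2, 0, 40], "dr": [0, 0, 0], "fingers": 0},
  {"dp": [0, 0, 40], "dr": [0, 0, 0], "fingers": 0},
  {"dp": [0, 0, 30], "dr": [0, 0, 0], "fingers": 0},
  {"dp": [0, 0, 8], "dr": [0, 0, 0], "fingers": 0},
  {"dp": [0, 0, 3], "dr": [0, 0, 0], "fingers": 0.2},
])

```text
time_s: 14.3
tool_pos: [0.4921, 0.365, -0.0304]
tool_rot: [180.0, -0.0, 127.1]
force: [-0.1, -0.2, -0.2]
grip_width: 0.0825
grasp_force: 0.0
```

Emit:
step_arm([
  {"dp": [0, 0, 0], "dr": [0, 0, 0], "fingers": 1},
  {"dp": [0, 0, 0], "dr": [0, 0, 0], "fingers": 1},
  {"dp": [0, 0, 0], "dr": [0, 0, 0], "fingers": 1},
  {"dp": [0, 0, 0], "dr": [0, 0, 0], "fingers": 1},
  {"dp": [0, 0, 0], "dr": [0, 0, 0], "fingers": 1},
])

```text
time_s: 14.92
tool_pos: [0.4919, 0.3646, -0.0305]
tool_rot: [180.0, 0.0, 127.1]
force: [-0.8, -0.2, 2.7]
grip_width: 0.0445
grasp_force: 15.0
```

Emit:
step_arm([
  {"dp": [0, 0, 0], "dr": [0, 0, 0], "fingers": 1},
  {"dp": [0, 0, 0], "dr": [0, 0, 0], "fingers": 1},
  {"dp": [0, 0, 0], "dr": [0, 0, 0], "fingers": 1},
  {"dp": [0, 0, -20], "dr": [0, 0, 0], "fingers": 1},
  {"dp": [0, 0, -40], "dr": [0, 0, 0], "fingers": 1},
])

```text
time_s: 15.55
tool_pos: [0.4907, 0.3638, 0.0289]
tool_rot: [-179.8, -0.0, 127.1]
force: [0.4, -0.9, -0.5]
grip_width: 0.0446
grasp_force: 15.0
```

```bash
python3 plan.py 1 490 366.5 70 127 665.5 -117 85 85
```

```text
at [490.7 363.8  28.9] [-179.8   -0.   127.1] w 44.6 t 15.55
{"dp":[3,1,-41],"dr":[0,0,0],"fingers":1},{"dp":[-50,4,-2],"dr":[0,0,0.07],"fingers":1},{"dp":[-51,4,-1],"dr":[0,0,0.08],"fingers":1},{"dp":[-52,3,-2],"dr":[0,0,0.07],"fingers":1},{"dp":[-52,3,-1],"dr":[0,0,0.07],"fingers":1}
{"dp":[-53,2,-2],"dr":[0,0,0.08],"fingers":1},{"dp":[-53,2,-1],"dr":[0,0,0.07],"fingers":1},{"dp":[-54,1,-2],"dr":[0,0,0.07],"fingers":1},{"dp":[-54,0,-1],"dr":[0,0,0.08],"fingers":1},{"dp":[-55,1,-2],"dr":[0,0,0.07],"fingers":1}
{"dp":[-55,0,-1],"dr":[0,0,0.07],"fingers":1}
11
```

Emit:
step_arm([
  {"dp": [3, 1, -41], "dr": [0, 0, 0], "fingers": 1},
  {"dp": [-50, 4, -2], "dr": [0, 0, 0.07], "fingers": 1},
  {"dp": [-51, 4, -1], "dr": [0, 0, 0.08], "fingers": 1},
  {"dp": [-52, 3, -2], "dr": [0, 0, 0.07], "fingers": 1},
  {"dp": [-52, 3, -1], "dr": [0, 0, 0.07], "fingers": 1},
], squeeze=22)

```text
time_s: 16.18
tool_pos: [0.6082, 0.1982, 0.0774]
tool_rot: [179.9, -0.0, 110.3]
force: [-0.2, 0.7, -0.6]
grip_width: 0.0446
grasp_force: 22.0
```

Emit:
step_arm([
  {"dp": [-53, 2, -2], "dr": [0, 0, 0.08], "fingers": 1},
  {"dp": [-53, 2, -1], "dr": [0, 0, 0.07], "fingers": 1},
  {"dp": [-54, 1, -2], "dr": [0, 0, 0.07], "fingers": 1},
  {"dp": [-54, 0, -1], "dr": [0, 0, 0.08], "fingers": 1},
  {"dp": [-55, 1, -2], "dr": [0, 0, 0.07], "fingers": 1},
])

```text
time_s: 16.8
tool_pos: [0.668, -0.0624, 0.0852]
tool_rot: [179.9, -0.0, 89.2]
force: [0.3, 0.3, -0.1]
grip_width: 0.0443
grasp_force: 22.0
```

Emit:
step_arm([
  {"dp": [-55, 0, -1], "dr": [0, 0, 0.07], "fingers": 1},
  {"dp": [0, 0, 0], "dr": [0, 0, 0], "fingers": 1},
  {"dp": [0, 0, 0], "dr": [0, 0, 0], "fingers": 1},
  {"dp": [0, 0, 0], "dr": [0, 0, 0], "fingers": 1},
  {"dp": [0, 0, 0], "dr": [0, 0, 0], "fingers": 1},
])

```text
time_s: 17.42
tool_pos: [0.6669, -0.1142, 0.0855]
tool_rot: [180.0, -0.0, 85.4]
force: [-0.2, 0.0, 0.4]
grip_width: 0.0447
grasp_force: 22.0
```

```bash
python3 plan.py 1 665.5 -117 9 85; python3 -c "
from h import *
w=env.camera_model('wrist');im=env.read_camera('wrist')[:,:,::-1].copy();cv2.imwrite('pics/w8.png',im)
o=env.get_obs();z=o['tool_pos'][2]+.0305+.018
hsv=cv2.cvtColor(im,cv2.COLOR_BGR2HSV).astype(int);S=hsv[:,:,1];V=hsv[:,:,2]
M=((V>120)&(S>14)&(S<60));e=pj(w,o['tool_pos']+[0,0,.0485])[0];print('axis',e,z)
x,y=e.astype(int)
for r in range(y-60,min(y+40,400),4):print(r,''.join('#' if M[r,c] else '.' for c in range(x-64,x+65,2)))
"
```

```text
at [ 666.9 -114.2   85.5] [180.   -0.   85.4] w 44.7 t 17.425
{"dp":[-1,-1,38],"dr":[0,0,0],"fingers":1},{"dp":[-2,0,38],"dr":[0,0,0.01],"fingers":1}
2
axis [317.78254728 263.87746954] 0.13389895640423338
203 #..#...........###########.............############..............
207 .#........#.#.##########.#..........#...##########...#...........
211 .....#..#.....###########..............#.#########.......#.......
215 .....#....#..##############..........#############.............#.
219 ...#..........###################################................
223 ......#.#...#..##################################................
227 .....#.........#################################.................
231 .........#....#..###############################.................
235 ................##################################...#...........
239 ...............###################################...............
243 ..............#####################################..............
247 ..............#########......##...........#########..............
251 .............#########..#...................#######
[... 154 characters left out ...]

263 .............#########.....................##########............
267 .............###########.................############............
271 .............##############...........##############.............
275 .............#######################################.............
279 ..............#######.......................#######..............
283 .................................................................
287 .................................................................
291 .................................................................
295 .................................................................
299 .................................................................
```

Emit:
step_arm([
  {"dp": [-3, -1, 15], "dr": [0, 0, 0], "fingers": 1},
  {"dp": [0, 0, 20], "dr": [0, 0, 0], "fingers": 1},
  {"dp": [0, 0, 20], "dr": [0, 0, 0], "fingers": 1},
  {"dp": [0, 0, 13], "dr": [0, 0, 0], "fingers": 1},
  {"dp": [0, 0, 6], "dr": [0, 0, 0], "fingers": 1},
])

```text
time_s: 18.1
tool_pos: [0.6647, -0.1189, 0.0096]
tool_rot: [-179.9, -0.0, 85.3]
force: [-0.5, 0.1, -0.0]
grip_width: 0.045
grasp_force: 22.0
```

Emit:
step_arm([
  {"dp": [0, 0, 4], "dr": [0, 0, 0], "fingers": 1},
  {"dp": [0, 0, 1], "dr": [0, 0, 0], "fingers": 1},
  {"dp": [0, 0, 0], "dr": [0, 0, 0], "fingers": 1},
  {"dp": [0, 0, 0], "dr": [0, 0, 0], "fingers": 1},
  {"dp": [0, 0, 0], "dr": [0, 0, 0], "fingers": 1},
])

```text
time_s: 18.73
tool_pos: [0.6657, -0.1191, 0.0066]
tool_rot: [180.0, 0.0, 85.2]
force: [-0.1, -1.0, -0.5]
grip_width: 0.0444
grasp_force: 22.0
```

Emit:
step_arm([
  {"dp": [1, 0, 0], "dr": [0, 0, 0], "fingers": 1},
  {"dp": [0, 0, 0], "dr": [0, 0, 0], "fingers": 0.2},
  {"dp": [0, 0, 0], "dr": [0, 0, 0], "fingers": 0.2},
  {"dp": [0, 0, 0], "dr": [0, 0, 0], "fingers": 0.2},
  {"dp": [0, 0, 0], "dr": [0, 0, 0], "fingers": 0.2},
])

```text
time_s: 19.35
tool_pos: [0.6656, -0.1181, 0.0062]
tool_rot: [-180.0, 0.0, 85.2]
force: [-0.0, -0.4, -0.5]
grip_width: 0.0685
grasp_force: 0.0
```

Emit:
step_arm([
  {"dp": [0, 0, -20], "dr": [0, 0, 0], "fingers": 0.2},
  {"dp": [0, 0, -50], "dr": [0, 0, 0], "fingers": 0.2},
  {"dp": [0, 0, -30], "dr": [0, 0, 0], "fingers": 0.2},
  {"dp": [0, 0, 0], "dr": [0, 0, 0], "fingers": 0.2},
  {"dp": [0, 0, 0], "dr": [0, 0, 0], "fingers": 0.2},
])

```text
time_s: 19.98
tool_pos: [0.6652, -0.1181, 0.1063]
tool_rot: [-180.0, 0.0, 85.2]
force: [-0.9, 0.1, -0.4]
grip_width: 0.0698
grasp_force: 0.0
```

```bash
python3 plan.py 0.2 480 -381 100 71; python3 -c "
from h import *
w=env.camera_model('wrist');im=env.read_camera('wrist')[:,:,::-1].copy();cv2.imwrite('pics/w9.png',im[100:400,100:540])
print(pj(w,[[.6655,-.115,.062],[.6655,-.115,.054],[.6655,-.115,.036]])-[100,100])"
```

```text
at [ 665.2 -118.1  106.3] [-180.     0.    85.2] w 69.8 t 19.975
{"dp":[-53,-18,1],"dr":[0,0,0.04],"fingers":0.2},{"dp":[-52,-20,1],"dr":[0,0,0.04],"fingers":0.2},{"dp":[-50,-21,1],"dr":[0,0,0.04],"fingers":0.2},{"dp":[-48,-24,1],"dr":[0,0,0.05],"fingers":0.2},{"dp":[-47,-25,1],"dr":[0,0,0.04],"fingers":0.2}
{"dp":[-45,-27,1],"dr":[0,0,0.04],"fingers":0.2}
6
[[217.65306531 105.42363379]
 [217.64630878 102.54664415]
 [217.63245979  96.64962323]]
```

View pics/w9.png

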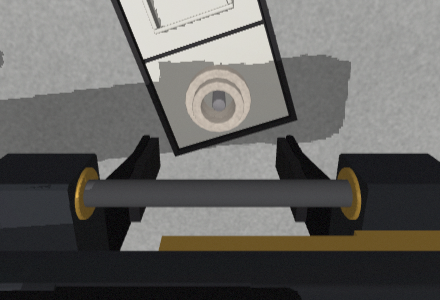

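Both rolls are stacked concentric on the post at (218,100). Next is the stapler.

Emit:
step_arm([
  {"dp": [-53, -18, 1], "dr": [0, 0, 0.04], "fingers": 0.2},
  {"dp": [-52, -20, 1], "dr": [0, 0, 0.04], "fingers": 0.2},
  {"dp": [-50, -21, 1], "dr": [0, 0, 0.04], "fingers": 0.2},
  {"dp": [-48, -24, 1], "dr": [0, 0, 0.05], "fingers": 0.2},
  {"dp": [-47, -25, 1], "dr": [0, 0, 0.04], "fingers": 0.2},
], squeeze=15)

```text
time_s: 20.65
tool_pos: [0.5169, -0.347, 0.0997]
tool_rot: [-179.9, -0.0, 73.1]
force: [-0.2, -1.2, 0.7]
grip_width: 0.0698
grasp_force: 0.0
```

Emit:
step_arm([
  {"dp": [-45, -27, 1], "dr": [0, 0, 0.04], "fingers": 0.2},
  {"dp": [0, 0, 0], "dr": [0, 0, 0], "fingers": 0.2},
  {"dp": [0, 0, 0], "dr": [0, 0, 0], "fingers": 0.2},
  {"dp": [0, 0, 0], "dr": [0, 0, 0], "fingers": 0.2},
  {"dp": [0, 0, 0], "dr": [0, 0, 0], "fingers": 0.2},
])

```text
time_s: 21.28
tool_pos: [0.4812, -0.3798, 0.1001]
tool_rot: [-180.0, -0.0, 71.1]
force: [0.4, 0.2, -1.3]
grip_width: 0.0698
grasp_force: 0.0
```

```bash
python3 plan.py 0.2 480 -381 -5 71; python3 -c "
from h import *
w=env.camera_model('wrist');im=env.read_camera('wrist')[:,:,::-1].copy();cv2.imwrite('pics/w10.png',im[100:400,100:540])
V=im.max(2).astype(int)
ax=pj(w,env.get_obs()['tool_pos']+[0,0,.06])[0];print('axis',ax)
c=lambda x,y,z:np.array([480-0+np.cos(np.radians(71.2))*x-np.sin(np.radians(71.2))*y,-381+np.sin(np.radians(71.2))*x+np.cos(np.radians(71.2))*y,z])/1000
print('arm top corners',pj(w,[c(x,y,42) for x in(-41,41) for y in(-12,12)]).round())
for r in range(110,290,6):print(r,''.join('#' if V[r,k]<45 else '+' if V[r,k]<75 else '.' for k in range(220,420,2)))
"
```

```text
at [ 481.2 -379.8  100.1] [-180.    -0.    71.1] w 69.8 t 21.275
{"dp":[-1,0,53],"dr":[0,0,0],"fingers":0.2},{"dp":[-1,-1,52],"dr":[0,0,0],"fingers":0.2}
2
axis [317.63350597 274.81873457]
arm top corners [[330. 247.]
 [304. 247.]
 [331. 160.]
 [303. 160.]]
110 ....................................................................................................
116 ....................................................................................................
122 ....................................................................................................
128 ....................................................................................................
134 ....................................................................................................
140 ....................................................................................................
146 ....................................................................................................
152 ....................................................................................................
15
[... 1607 characters left out ...]
.................................................###########..........
254 ......##############..........................................................+#############+.......
260 ...#################..........................................................#################.....
266 ####################..........................................................####################+.
272 ###################............................................................#####################
278 ##################..............................................................####################
284 ++++++++++++++++++++++++++++++++++++++++++++++++++++++++++++++++++++++++++++++++++++++++++++++++++++
```

Emit:
step_arm([
  {"dp": [-1, 0, 40], "dr": [0, 0, 0], "fingers": 0.2},
  {"dp": [0, 0, 40], "dr": [0, 0, 0], "fingers": 0.2},
  {"dp": [0, 0, 24], "dr": [0, 0, 0], "fingers": 0.2},
  {"dp": [0, 0, 8], "dr": [0, 0, 0], "fingers": 0.3},
  {"dp": [0, 0, 0], "dr": [0, 0, 0], "fingers": 0.5},
])

```text
time_s: 21.95
tool_pos: [0.4802, -0.3819, -0.0116]
tool_rot: [180.0, -0.0, 71.0]
force: [0.4, 0.1, 0.9]
grip_width: 0.0579
grasp_force: 0.0
```

Emit:
step_arm([
  {"dp": [0, 0, 0], "dr": [0, 0, 0], "fingers": 1},
  {"dp": [0, 0, 0], "dr": [0, 0, 0], "fingers": 1},
  {"dp": [0, 0, 0], "dr": [0, 0, 0], "fingers": 1},
  {"dp": [0, 0, 0], "dr": [0, 0, 0], "fingers": 1},
  {"dp": [0, 0, 0], "dr": [0, 0, 0], "fingers": 1},
])

```text
time_s: 22.58
tool_pos: [0.4806, -0.3826, -0.0111]
tool_rot: [179.9, 0.0, 70.9]
force: [0.9, -1.2, 1.9]
grip_width: 0.0237
grasp_force: 15.0
```

Emit:
step_arm([
  {"dp": [0, 0, 0], "dr": [0, 0, 0], "fingers": 1},
  {"dp": [0, 0, 0], "dr": [0, 0, 0], "fingers": 1},
  {"dp": [0, 0, 0], "dr": [0, 0, 0], "fingers": 1},
  {"dp": [0, 0, 0], "dr": [0, 0, 0], "fingers": 1},
  {"dp": [0, 0, 0], "dr": [0, 0, 0], "fingers": 1},
], squeeze=30)

```text
time_s: 23.2
tool_pos: [0.4806, -0.3826, -0.0111]
tool_rot: [179.9, 0.0, 70.9]
force: [1.9, -0.7, 4.7]
grip_width: 0.0239
grasp_force: 30.0
```

```bash
python3 plan.py 1 480 -380 40 71 617 78.5 95 13.3
```

```text
at [ 480.6 -382.6  -11.1] [179.9   0.   70.9] w 23.9 t 23.2
{"dp":[2,-1,-51],"dr":[0,0,0],"fingers":1},{"dp":[52,17,-6],"dr":[0,0,0.11],"fingers":1},{"dp":[54,6,-6],"dr":[0,0,0.11],"fingers":1},{"dp":[54,-5,-6],"dr":[0,0,0.12],"fingers":1},{"dp":[52,-15,-7],"dr":[0,0,0.11],"fingers":1}
{"dp":[48,-26,-6],"dr":[0,0,0.11],"fingers":1},{"dp":[42,-35,-6],"dr":[0,0,0.11],"fingers":1},{"dp":[35,-43,-6],"dr":[0,0,0.11],"fingers":1},{"dp":[25,-48,-6],"dr":[0,0,0.11],"fingers":1},{"dp":[16,-53,-6],"dr":[0,0,0.12],"fingers":1}
10
```

Emit:
step_arm([
  {"dp": [2, -1, -30], "dr": [0, 0, 0], "fingers": 1},
  {"dp": [0, 0, -55], "dr": [0, 0, 0], "fingers": 1},
  {"dp": [52, 17, -20], "dr": [0, 0, 0.11], "fingers": 1},
  {"dp": [54, 6, 0], "dr": [0, 0, 0.11], "fingers": 1},
  {"dp": [54, -5, 0], "dr": [0, 0, 0.12], "fingers": 1},
])

```text
time_s: 23.82
tool_pos: [0.5642, -0.2399, 0.0918]
tool_rot: [-179.8, 0.1, 51.2]
force: [0.7, 0.1, -3.2]
grip_width: 0.0237
grasp_force: 30.0
```

Emit:
step_arm([
  {"dp": [52, -15, 0], "dr": [0, 0, 0.11], "fingers": 1},
  {"dp": [48, -26, 0], "dr": [0, 0, 0.11], "fingers": 1},
  {"dp": [42, -35, 0], "dr": [0, 0, 0.11], "fingers": 1},
  {"dp": [35, -43, 0], "dr": [0, 0, 0.11], "fingers": 1},
  {"dp": [25, -48, 0], "dr": [0, 0, 0.11], "fingers": 1},
])

```text
time_s: 24.45
tool_pos: [0.6178, 0.025, 0.0912]
tool_rot: [-179.9, 0.3, 19.7]
force: [0.1, 0.6, -1.0]
grip_width: 0.0235
grasp_force: 30.0
```

Emit:
step_arm([
  {"dp": [16, -53, 0], "dr": [0, 0, 0.12], "fingers": 1},
  {"dp": [0, 0, 0], "dr": [0, 0, 0], "fingers": 1},
  {"dp": [0, 0, 0], "dr": [0, 0, 0], "fingers": 1},
  {"dp": [0, 0, 0], "dr": [0, 0, 0], "fingers": 1},
  {"dp": [0, 0, 0], "dr": [0, 0, 0], "fingers": 1},
])

```text
time_s: 25.08
tool_pos: [0.6167, 0.077, 0.0928]
tool_rot: [180.0, 0.1, 12.9]
force: [0.8, -1.3, -1.7]
grip_width: 0.0235
grasp_force: 30.0
```

```bash
python3 plan.py 1 617 78.5 50 13.3; python3 -c "
from h import *
w=env.camera_model('wrist');im=env.read_camera('wrist')[:,:,::-1].copy();cv2.imwrite('pics/w11.png',im)
o=env.get_obs();T=o['tool_pos']*1000
def c(cx,cy,a,x,y,z):
  a=np.radians(a);return np.array([cx+np.cos(a)*x-np.sin(a)*y,cy+np.sin(a)*x+np.cos(a)*y,z])/1000
B=[c(617,78.5,13.3,x,y,28) for x,y in((-57,-29),(57,-29),(57,29),(-57,29))];print(pj(w,B).round())
print(pj(w,[c(617,78.5,13.3,x,y,14) for x,y in((60,-48),(60,48))]).round())
print('stapler front',pj(w,[c(T[0],T[1],13.3,x,y,T[2]+53) for x,y in((41,-12),(41,12))]).round(), o['grasp_force'])
v=im[100:345,180:460];cv2.polylines(im,[pj(w,B).astype(np.int32)],True,(0,0,255),1)
cv2.imwrite('pics/w11v.png',cv2.resize(im[60:345,180:460],None,fx=2,fy=2))"
```

```text
at [616.7  77.   92.8] [1.80e+02 1.00e-01 1.29e+01] w 23.5 t 25.075
{"dp":[1,-1,43],"dr":[0,0,-0.01],"fingers":1}
1
[[346. 257.]
 [349. 137.]
 [281. 137.]
 [286. 257.]]
[[369. 132.]
 [262. 133.]]
stapler front [[340. 194.]
 [292. 194.]] 29.998919069767
```

View pics/w11v.png

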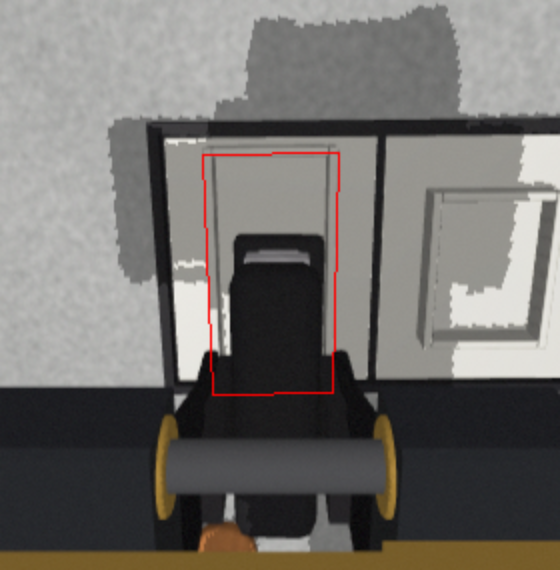

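The bay's outline sits about 3 mm further ahead than the red prediction, at crop (208..337,147), and the stapler is centred sideways in it. I'll shift and lower.

Emit:
step_arm([
  {"dp": [4, -1, 20], "dr": [0, 0, -0.01], "fingers": 1},
  {"dp": [0, 0, 25], "dr": [0, 0, 0], "fingers": 1},
  {"dp": [0, 0, 20], "dr": [0, 0, 0], "fingers": 1},
  {"dp": [0, 0, 12], "dr": [0, 0, 0], "fingers": 1},
  {"dp": [0, 0, 6], "dr": [0, 0, 0], "fingers": 1},
])

```text
time_s: 25.75
tool_pos: [0.6201, 0.0808, 0.0092]
tool_rot: [-180.0, 0.1, 13.6]
force: [-0.0, 0.4, -1.9]
grip_width: 0.024
grasp_force: 30.0
```

Emit:
step_arm([
  {"dp": [0, 0, 4], "dr": [0, 0, 0], "fingers": 1},
  {"dp": [0, 0, 2], "dr": [0, 0, 0], "fingers": 1},
  {"dp": [0, 0, 1], "dr": [0, 0, 0], "fingers": 1},
  {"dp": [0, 0, 0], "dr": [0, 0, 0], "fingers": 1},
  {"dp": [0, 0, 0], "dr": [0, 0, 0], "fingers": 1},
])

```text
time_s: 26.38
tool_pos: [0.6206, 0.0808, 0.0035]
tool_rot: [180.0, -0.0, 13.6]
force: [-1.0, -0.0, -1.2]
grip_width: 0.0238
grasp_force: 30.0
```

Force z still shows the stapler's weight. I'll go down slowly until it touches.

Emit:
step_arm([
  {"dp": [0, 0, 1], "dr": [0, 0, 0], "fingers": 1},
  {"dp": [0, 0, 1], "dr": [0, 0, 0], "fingers": 1},
  {"dp": [0, 0, 0], "dr": [0, 0, 0], "fingers": 1},
  {"dp": [0, 0, 0], "dr": [0, 0, 0], "fingers": 1},
  {"dp": [0, 0, 0], "dr": [0, 0, 0], "fingers": 1},
])

```text
time_s: 27.0
tool_pos: [0.6204, 0.0807, 0.0013]
tool_rot: [180.0, -0.0, 13.6]
force: [-0.5, 0.0, -2.3]
grip_width: 0.0239
grasp_force: 30.0
```

Emit:
step_arm([
  {"dp": [0, 0, 1], "dr": [0, 0, 0], "fingers": 1},
  {"dp": [0, 0, 0], "dr": [0, 0, 0], "fingers": 1},
  {"dp": [0, 0, 0], "dr": [0, 0, 0], "fingers": 1},
  {"dp": [0, 0, 0], "dr": [0, 0, 0], "fingers": 1},
  {"dp": [0, 0, 0], "dr": [0, 0, 0], "fingers": 1},
])

```text
time_s: 27.62
tool_pos: [0.6206, 0.0807, 0.0009]
tool_rot: [180.0, -0.0, 13.6]
force: [-2.5, -0.7, 5.3]
grip_width: 0.0236
grasp_force: 30.0
```

Emit:
step_arm([
  {"dp": [0, 0, 0], "dr": [0, 0, 0], "fingers": 0.4},
  {"dp": [0, 0, 0], "dr": [0, 0, 0], "fingers": 0.4},
  {"dp": [0, 0, 0], "dr": [0, 0, 0], "fingers": 0.4},
  {"dp": [0, 0, 0], "dr": [0, 0, 0], "fingers": 0.4},
  {"dp": [0, 0, 0], "dr": [0, 0, 0], "fingers": 0.4},
])

```text
time_s: 28.25
tool_pos: [0.6204, 0.0808, 0.0002]
tool_rot: [180.0, 0.0, 13.6]
force: [0.3, 0.2, -1.0]
grip_width: 0.0517
grasp_force: 0.0
```

Emit:
step_arm([
  {"dp": [0, 0, -20], "dr": [0, 0, 0], "fingers": 0.4},
  {"dp": [0, 0, -40], "dr": [0, 0, 0], "fingers": 0.4},
  {"dp": [0, 0, -45], "dr": [0, 0, 0], "fingers": 0.4},
  {"dp": [0, 0, 0], "dr": [0, 0, 0], "fingers": 0.4},
  {"dp": [0, 0, 0], "dr": [0, 0, 0], "fingers": 0.4},
], squeeze=15)

```text
time_s: 28.88
tool_pos: [0.6205, 0.0807, 0.1061]
tool_rot: [180.0, -0.1, 13.6]
force: [-0.0, 0.7, -1.0]
grip_width: 0.0523
grasp_force: 0.0
```

```bash
python3 plan.py 0.4 429 -203 125 79.6
```

```text
at [620.5  80.7 106.1] [ 1.80e+02 -1.00e-01  1.36e+01] w 52.3 t 28.875
{"dp":[-29,46,-3],"dr":[0,0,-0.16],"fingers":0.4},{"dp":[-38,37,-2],"dr":[0,0,-0.17],"fingers":0.4},{"dp":[-45,24,-3],"dr":[0,0,-0.16],"fingers":0.4},{"dp":[-49,12,-3],"dr":[0,0,-0.17],"fingers":0.4},{"dp":[-48,-1,-3],"dr":[0,0,-0.16],"fingers":0.4}
{"dp":[-45,-14,-2],"dr":[0,0,-0.17],"fingers":0.4},{"dp":[-38,-23,-3],"dr":[0,0,-0.16],"fingers":0.4}
7
```

Emit:
step_arm([
  {"dp": [-29, 46, -3], "dr": [0, 0, -0.16], "fingers": 0.4},
  {"dp": [-38, 37, -2], "dr": [0, 0, -0.17], "fingers": 0.4},
  {"dp": [-45, 24, -3], "dr": [0, 0, -0.16], "fingers": 0.4},
  {"dp": [-49, 12, -3], "dr": [0, 0, -0.17], "fingers": 0.4},
  {"dp": [-48, -1, -3], "dr": [0, 0, -0.16], "fingers": 0.4},
])

```text
time_s: 29.5
tool_pos: [0.4959, -0.144, 0.1181]
tool_rot: [-179.9, 0.0, 60.9]
force: [-0.2, -1.3, -0.2]
grip_width: 0.0523
grasp_force: 0.0
```

Emit:
step_arm([
  {"dp": [-45, -14, -2], "dr": [0, 0, -0.17], "fingers": 0.4},
  {"dp": [-38, -23, -3], "dr": [0, 0, -0.16], "fingers": 0.4},
  {"dp": [0, 0, 0], "dr": [0, 0, 0], "fingers": 0.4},
  {"dp": [0, 0, 0], "dr": [0, 0, 0], "fingers": 0.4},
  {"dp": [0, 0, 0], "dr": [0, 0, 0], "fingers": 0.4},
])

```text
time_s: 30.12
tool_pos: [0.43, -0.2016, 0.1239]
tool_rot: [-180.0, -0.0, 79.6]
force: [1.1, -0.4, 0.0]
grip_width: 0.0523
grasp_force: 0.0
```

```bash
python3 plan.py 0.4 429 -203 5 79.6; python3 -c "
from h import *
w=env.camera_model('wrist');im=env.read_camera('wrist')[:,:,::-1].copy();cv2.imwrite('pics/w12.png',im)
hsv=cv2.cvtColor(im,cv2.COLOR_BGR2HSV).astype(int)
M=(hsv[:,:,1]>90)&(hsv[:,:,0]<25)
def c(x,y,z,a=np.radians(-10.4)):return np.array([429+np.cos(a)*x-np.sin(a)*y,-203+np.sin(a)*x+np.cos(a)*y,z])/1000
print('foot top',pj(w,[c(x,y,18) for x in(-23,23) for y in(-15,15)]).round(),'head',pj(w,[c(0,0,70)]))
for r in range(120,300,5):print(r,''.join('#' if M[r,k] else '.' for k in range(240,400,2)))
"
```

```text
at [ 430.  -201.6  123.9] [-180.    -0.    79.6] w 52.3 t 30.125
{"dp":[-1,0,40],"dr":[0,0,0],"fingers":0.4},{"dp":[0,0,39],"dr":[0,0,0],"fingers":0.4},{"dp":[-1,-1,40],"dr":[0,0,0],"fingers":0.4}
3
foot top [[295. 205.]
 [295. 177.]
 [339. 205.]
 [339. 177.]] head [[316.85074626 207.19385727]]
120 ................................................................................
125 ................................................................................
130 ................................................................................
135 ................................................................................
140 ................................................................................
145 ................................................................................
150 ................................................................................
155 ................................................................................
160 ................................................................................
165 ...................................
[... 1555 characters left out ...]
....................
260 ................................................................................
265 ................................................................................
270 ................................................................................
275 ................................................................................
280 ................................................................................
285 ................................................................................
290 ................................................................................
295 ................................................................................
```

Emit:
step_arm([
  {"dp": [-1, 1, 40], "dr": [0, 0, 0], "fingers": 0.4},
  {"dp": [0, 1, 40], "dr": [0, 0, 0], "fingers": 0.4},
  {"dp": [0, 0, 27], "dr": [0, 0, 0], "fingers": 0.4},
  {"dp": [0, 0, 10], "dr": [0, 0, 0], "fingers": 0.4},
  {"dp": [0, 0, 0], "dr": [0, 0, 0], "fingers": 0.4},
])

```text
time_s: 30.8
tool_pos: [0.4313, -0.2036, 0.0071]
tool_rot: [-180.0, -0.0, 79.6]
force: [-0.2, -0.5, 0.6]
grip_width: 0.0522
grasp_force: 0.0
```

Emit:
step_arm([
  {"dp": [0, 0, 0], "dr": [0, 0, 0], "fingers": 1},
  {"dp": [0, 0, 0], "dr": [0, 0, 0], "fingers": 1},
  {"dp": [0, 0, 0], "dr": [0, 0, 0], "fingers": 1},
  {"dp": [0, 0, 0], "dr": [0, 0, 0], "fingers": 1},
  {"dp": [0, 0, 0], "dr": [0, 0, 0], "fingers": 1},
])

```text
time_s: 31.42
tool_pos: [0.4312, -0.2044, 0.0076]
tool_rot: [180.0, 0.0, 79.5]
force: [-1.0, 0.8, 3.6]
grip_width: 0.0236
grasp_force: 15.0
```

Emit:
step_arm([
  {"dp": [0, 0, 0], "dr": [0, 0, 0], "fingers": 1},
  {"dp": [0, 0, 0], "dr": [0, 0, 0], "fingers": 1},
  {"dp": [0, 0, 0], "dr": [0, 0, 0], "fingers": 1},
  {"dp": [0, 0, 0], "dr": [0, 0, 0], "fingers": 1},
  {"dp": [0, 0, 0], "dr": [0, 0, 0], "fingers": 1},
], squeeze=30)

```text
time_s: 32.05
tool_pos: [0.4312, -0.2044, 0.0076]
tool_rot: [180.0, 0.0, 79.5]
force: [-1.4, -0.5, 4.4]
grip_width: 0.023
grasp_force: 30.0
```

```bash
python3 plan.py 1 429 -202 120 79.6 643 -17 120 100
```

```text
at [ 431.2 -204.4    7.6] [180.    0.   79.5] w 23.0 t 32.05
{"dp":[1,-1,-56],"dr":[0,0,0],"fingers":1},{"dp":[1,-2,-56],"dr":[0,0,0],"fingers":1},{"dp":[27,35,0],"dr":[0,0,-0.06],"fingers":1},{"dp":[28,35,0],"dr":[0,0,-0.06],"fingers":1},{"dp":[31,35,0],"dr":[0,0,-0.06],"fingers":1}
{"dp":[34,36,0],"dr":[0,0,-0.06],"fingers":1},{"dp":[35,35,0],"dr":[0,0,-0.06],"fingers":1},{"dp":[38,36,0],"dr":[0,0,-0.06],"fingers":1}
8
```

Emit:
step_arm([
  {"dp": [1, -1, -40], "dr": [0, 0, 0], "fingers": 1},
  {"dp": [1, -2, -55], "dr": [0, 0, 0], "fingers": 1},
  {"dp": [27, 35, -17], "dr": [0, 0, -0.06], "fingers": 1},
  {"dp": [28, 35, 0], "dr": [0, 0, -0.06], "fingers": 1},
  {"dp": [31, 35, 0], "dr": [0, 0, -0.06], "fingers": 1},
])

```text
time_s: 32.67
tool_pos: [0.544, -0.1292, 0.1191]
tool_rot: [180.0, 0.0, 89.8]
force: [-0.0, -0.1, -0.5]
grip_width: 0.0232
grasp_force: 30.0
```

Emit:
step_arm([
  {"dp": [34, 36, 0], "dr": [0, 0, -0.06], "fingers": 1},
  {"dp": [35, 35, 0], "dr": [0, 0, -0.06], "fingers": 1},
  {"dp": [38, 36, 0], "dr": [0, 0, -0.06], "fingers": 1},
  {"dp": [0, 0, 0], "dr": [0, 0, 0], "fingers": 1},
  {"dp": [0, 0, 0], "dr": [0, 0, 0], "fingers": 1},
])

```text
time_s: 33.3
tool_pos: [0.6427, -0.0168, 0.1182]
tool_rot: [-179.9, 0.0, 100.2]
force: [-0.8, -1.2, -1.3]
grip_width: 0.0235
grasp_force: 30.0
```

```bash
python3 plan.py 1 644 -17 60 100; python3 -c "
from h import *
w=env.camera_model('wrist');im=env.read_camera('wrist')[:,:,::-1].copy();cv2.imwrite('pics/w13.png',im)
t=env.camera_model('top');o=env.get_obs();T=o['tool_pos']*1000
def c(cx,cy,x,y,z,a=np.radians(13.3)):return np.array([cx+np.cos(a)*x-np.sin(a)*y,cy+np.sin(a)*x+np.cos(a)*y,z])/1000
B=pj(w,[c(643.5,-16.5,x,y,28) for x,y in((-37,-29),(37,-29),(37,29),(-37,29))])
F=pj(w,[c(T[0],T[1],x,y,T[2]+10) for x,y in((-23,-15),(23,-15),(23,15),(-23,15))])
print(B.round(),F.round())
cv2.polylines(im,[B.astype(np.int32)],True,(0,0,255),1);cv2.polylines(im,[F.astype(np.int32)],True,(0,255,0),1)
cv2.imwrite('pics/w13v.png',cv2.resize(im[60:345,180:460],None,fx=2,fy=2))"
```

```text
at [642.7 -16.8 118.2] [-179.9    0.   100.2] w 23.5 t 33.3
{"dp":[0,1,29],"dr":[0,0,0],"fingers":1},{"dp":[0,0,29],"dr":[0,0,0],"fingers":1}
2
[[284. 223.]
 [356. 219.]
 [355. 163.]
 [279. 167.]] [[285. 258.]
 [352. 255.]
 [351. 214.]
 [281. 218.]]
```

View pics/w13v.png

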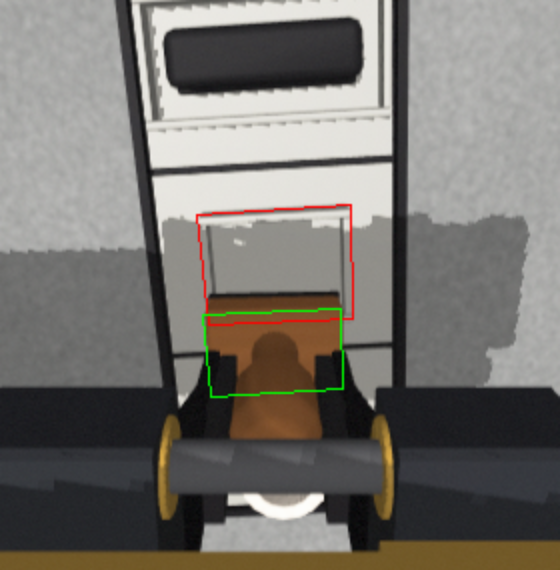

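The stapler lies in the long bay at crop (263,55). The stamp's foot is laterally centred over the short bay (207..343 against 197..352). I'll lower it.

Emit:
step_arm([
  {"dp": [-2, 1, 20], "dr": [0, 0, 0], "fingers": 1},
  {"dp": [0, 0, 27], "dr": [0, 0, 0], "fingers": 1},
  {"dp": [0, 0, 24], "dr": [0, 0, 0], "fingers": 1},
  {"dp": [0, 0, 14], "dr": [0, 0, 0], "fingers": 1},
  {"dp": [0, 0, 6], "dr": [0, 0, 0], "fingers": 1},
])

```text
time_s: 33.98
tool_pos: [0.6437, -0.0192, 0.0269]
tool_rot: [-179.9, -0.0, 100.1]
force: [0.7, -1.1, -0.4]
grip_width: 0.0235
grasp_force: 30.0
```

Emit:
step_arm([
  {"dp": [0, 0, 3], "dr": [0, 0, 0], "fingers": 1},
  {"dp": [0, 0, 2], "dr": [0, 0, 0], "fingers": 1},
  {"dp": [0, 0, 1], "dr": [0, 0, 0], "fingers": 1},
  {"dp": [0, 0, 0], "dr": [0, 0, 0], "fingers": 1},
  {"dp": [0, 0, 0], "dr": [0, 0, 0], "fingers": 1},
])

```text
time_s: 34.6
tool_pos: [0.6447, -0.0183, 0.0225]
tool_rot: [180.0, 0.0, 100.1]
force: [-0.3, -0.7, -0.7]
grip_width: 0.023
grasp_force: 30.0
```

Emit:
step_arm([
  {"dp": [0, 0, 1], "dr": [0, 0, 0], "fingers": 1},
  {"dp": [0, 0, 1], "dr": [0, 0, 0], "fingers": 1},
  {"dp": [0, 0, 0], "dr": [0, 0, 0], "fingers": 1},
  {"dp": [0, 0, 0], "dr": [0, 0, 0], "fingers": 1},
  {"dp": [0, 0, 0], "dr": [0, 0, 0], "fingers": 1},
])

```text
time_s: 35.22
tool_pos: [0.6446, -0.0184, 0.0203]
tool_rot: [180.0, 0.0, 100.1]
force: [0.0, 0.1, 0.2]
grip_width: 0.0232
grasp_force: 30.0
```

Emit:
step_arm([
  {"dp": [0, 0, 1], "dr": [0, 0, 0], "fingers": 1},
  {"dp": [0, 0, 0], "dr": [0, 0, 0], "fingers": 1},
  {"dp": [0, 0, 0], "dr": [0, 0, 0], "fingers": 1},
  {"dp": [0, 0, 0], "dr": [0, 0, 0], "fingers": 1},
  {"dp": [0, 0, 0], "dr": [0, 0, 0], "fingers": 1},
])

```text
time_s: 35.85
tool_pos: [0.6447, -0.0184, 0.0197]
tool_rot: [180.0, 0.0, 100.1]
force: [-1.8, -0.9, 5.7]
grip_width: 0.0231
grasp_force: 30.0
```

It has touched the floor. I'll release and retreat straight up.

Emit:
step_arm([
  {"dp": [0, 0, 0], "dr": [0, 0, 0], "fingers": 0.4},
  {"dp": [0, 0, 0], "dr": [0, 0, 0], "fingers": 0.4},
  {"dp": [0, 0, 0], "dr": [0, 0, 0], "fingers": 0.4},
  {"dp": [0, 0, 0], "dr": [0, 0, 0], "fingers": 0.4},
  {"dp": [0, 0, 0], "dr": [0, 0, 0], "fingers": 0.4},
])

```text
time_s: 36.48
tool_pos: [0.6446, -0.0183, 0.0191]
tool_rot: [-180.0, 0.0, 100.1]
force: [0.1, 0.4, -0.2]
grip_width: 0.0518
grasp_force: 0.0
```

Emit:
step_arm([
  {"dp": [0, 0, -20], "dr": [0, 0, 0], "fingers": 0.4},
  {"dp": [0, 0, -40], "dr": [0, 0, 0], "fingers": 0.4},
  {"dp": [0, 0, -50], "dr": [0, 0, 0], "fingers": 0.4},
  {"dp": [0, 0, -30], "dr": [0, 0, 0], "fingers": 0.4},
  {"dp": [-40, 0, 0], "dr": [0, 0, 0], "fingers": 0.4},
])

```text
time_s: 37.1
tool_pos: [0.6543, -0.0525, 0.1656]
tool_rot: [179.5, 0.0, 100.6]
force: [0.8, -0.6, -0.5]
grip_width: 0.0522
grasp_force: 0.0
```

Emit:
step_arm([
  {"dp": [-55, -20, 0], "dr": [0, 0, 0], "fingers": 0.4},
  {"dp": [-55, -20, 0], "dr": [0, 0, 0], "fingers": 0.4},
  {"dp": [-55, -20, 0], "dr": [0, 0, 0], "fingers": 0.4},
  {"dp": [-50, -20, 0], "dr": [0, 0, 0], "fingers": 0.4},
  {"dp": [0, 0, 0], "dr": [0, 0, 0], "fingers": 0.4},
])

```text
time_s: 37.72
tool_pos: [0.6083, -0.2914, 0.1604]
tool_rot: [-179.9, 0.2, 99.6]
force: [-0.5, 0.4, 0.3]
grip_width: 0.0523
grasp_force: 0.0
```

```bash
python3 -c "
from h import *
a=env.read_camera('scene')[:,:,::-1][90:290,190:460];b=env.read_camera('top')[:,:,::-1][110:270,160:430]
cv2.imwrite('pics/end.png',cv2.resize(np.vstack([a,b]),None,fx=1.66,fy=1.66,interpolation=2));print(env.get_obs()['time_s'])"
```

```text
37.825
```

View pics/end.png

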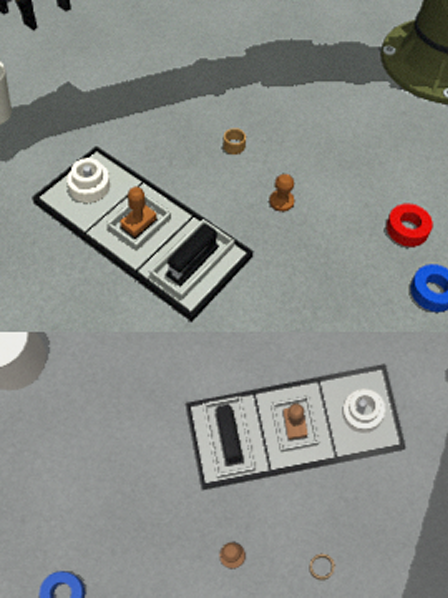

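Everything is in place: the two rolls stacked on the post at (88,180), the stamp upright in the short bay at (136,212) and the stapler in the long bay at (193,252). The core and knob are where they were.

```bash
python3 -c "
from cell import env
print(env.sign_off())"
```

```text
the job is handed in; nothing more can be done
None
```

The job is handed in at about 38 s of the 96 s: both rolls are on the post with the large one at the bottom, the stapler and stamp were lowered to contact on their bay floors before release, and the core, knob and cup were not touched.

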